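# Load the dressing-stone magazine

## Task

Load the two loose dressing stones into the twin magazine, one stone in each bay: push each one flat down between the guides, past the orange spring lips, until both lips have snapped over its top, and let go. The height of each bay is clamped differently each day, so go by feel, and never press a stone on the magazine harder than 25 newtons. Leave the glass jar, gem box and film can where they are.

Things in the scene. Friction and masses are not known exactly. Their poses are not given: they have to be found in the camera images.
- magazine: fixed twin stone magazine: grey base plate 76 x 330 x 8 mm with two equal bays in a row. Origin: centre of the plate's underside; x across, y along the row, z up. Each bay: a frame with four flared corner guides and an orange spring lip with sloped top at each end; it already holds one stone on a spring follower, up under the lips, with room for one more. Each frame is clamped 0 to 16 mm up, each differently; no pose shows it.
- bay_left (a point): bay on the magazine's +y side: its centre on top of the base plate (axes as the magazine's). Stones go in flat from above, length along y, either way round, 1.5 mm play each side. Both long sides are open over the middle 60 mm for fingers holding the stone by its 34 mm width. Lips: underside 62 to 78 mm above this point (unknown), their slopes start 15 mm higher; guide tops 33 mm above the underside.
- bay_right (a point): same on the -y side, 156 mm away. Feel in both bays, going down: 2 to 5 N to wedge the lips apart, then a steady 6 to 11 N (pressed slowly) for some 21 mm as the follower sinks; once the stone's top is under the lips they snap in over it; 2 mm deeper the follower meets its end stop and the force climbs steeply (some 6 N per mm). Let go too early, the stone is lifted out again.
- stone_a: First loose two-grit dressing stone, block 34 x 90 x 21 mm (tan and dark grey halves), 110 to 175 g, lying flat on the bench. Origin: centre of its underside; x along the 34 mm width, y along the 90 mm length, z up. Friction about 0.5 to 0.7.
- stone_b: Second loose two-grit dressing stone, block 34 x 90 x 21 mm (tan and dark grey halves), 110 to 175 g, lying flat on the bench. Origin: centre of its underside; x along the 34 mm width, y along the 90 mm length, z up. Friction about 0.5 to 0.7. Same as the first: either may go in either bay.
- glass_jar: bystander: glass jar of green powder with tan lid, 51 mm across, 70 mm tall; origin at the centre of its underside
- gem_box: bystander: round clear gem box, 44 mm across, 20 mm tall; origin at the centre of its underside
- film_can: bystander: black canister with grey lid, 34 mm across, 51 mm tall; origin at the centre of its underside
Mind the look-alikes: they are no part of the job. What is shaped like the stone_a but turquoise is not meant.

How it is judged (in metres and radians):
At the end, for the whole second after the job is handed in: One stone in each bay, centred within 5 mm, level within 0.08 rad, at rest under the snapped-in lips: its underside 36 to 59 mm above the bay point (a stone that is not under the lips stands higher or tilts) ((((horizontal distance between stone_a and bay_left below 0.005 m and z of stone_a in the frame of bay_left between 0.036 and 0.059 m and angle between stone_a's own z axis and vertical below 0.08 rad and linear speed of stone_a below 0.01 m/s) and (horizontal distance between stone_b and bay_right below 0.005 m and z of stone_b in the frame of bay_right between 0.036 and 0.059 m and angle between stone_b's own z axis and vertical below 0.08 rad and linear speed of stone_b below 0.01 m/s)) or ((horizontal distance between stone_a and bay_right below 0.005 m and z of stone_a in the frame of bay_right between 0.036 and 0.059 m and angle between stone_a's own z axis and vertical below 0.08 rad and linear speed of stone_a below 0.01 m/s) and (horizontal distance between stone_b and bay_left below 0.005 m and z of stone_b in the frame of bay_left between 0.036 and 0.059 m and angle between stone_b's own z axis and vertical below 0.08 rad and linear speed of stone_b below 0.01 m/s)))); the robot touches nothing.
It fails at once if a stone is pressed on the magazine with more than 25 N (contact force between any of stone_a, stone_b and magazine above 25 N).
It fails at once if the glass jar is shifted more than 20 mm or tipped (distance of glass_jar from where it was at the start of the episode above 0.02 m or angle between glass_jar's own z axis and vertical above 0.35 rad).
It fails at once if the gem box is shifted more than 20 mm or tipped (distance of gem_box from where it was at the start of the episode above 0.02 m or angle between gem_box's own z axis and vertical above 0.35 rad).
It fails at once if the film can is shifted more than 20 mm or tipped (distance of film_can from where it was at the start of the episode above 0.02 m or angle between film_can's own z axis and vertical above 0.35 rad).
It also fails if it takes over 69 s, if anything falls off the work surface, if the arm or the gripper's body presses on something with over 40 N, if the wrist force passes 120 N, or if a joint passes its speed limit or range.

## Robot

A 6-joint arm with a two-finger parallel gripper is mounted at the origin on a cart in front of the work surface, level with it; the furniture and walls round the work are solid. World frame = base frame: x ahead of the robot, y to its left, z up, the work surface at z = 0. Lengths are in mm, angles in rad, forces in N, time in s.
With the tool pointing down it reaches from about 275 to 750 mm from the base axis. Payload 10.2 kg.
Tool frame: the origin (TCP) lies at the very end of the fingers, on their centre line; the grasp point (between the pads) lies 19 mm behind it (ctrl.tcp_to_grasp is the distance from the TCP to the grasp point, in mm); z points along the fingers, x is the direction in which the jaws open and shut, and the axes are right-handed (so a half turn about z gives the same grasp; the last joint's range is limited). The gripper opens to 85 mm and grips with 20 to 120 N. Pads are 22 mm wide; open, the fingers measure 114 mm over their backs; the gripper's body (76 mm by 85 mm) begins 54 mm behind the grasp point. The pads swing forward as they close: fully open they stand 13 mm farther back than shut.
Start: joints at [-1.455, 0.313, 1.498, -0, 1.331, -0.223], TCP at [174.474, -495.166, 193.494] pointing down, gripper open.
Joint ranges: [-2.94, 2.94], [-0.97, 2.17], [0.19, 2.56], [-1.23, 4.37], [0.02, 3.11], [-2.88, 2.88]. Speed limits (rad/s): [2.39, 2.39, 3.01, 3.14, 3.14, 3.14].

## Interface

Orientations are given as a unit quaternion [w, x, y, z].
In Python, from rig import monitor, vision, order, ctrl gives the robot as it stands. The module is installed in compiled form; this text tells all that it offers.
- The arm moves only by the shell command python3 -m pendant 'ROWS' [FORCE]. ROWS is JSON, a list that holds one entry, the list of rows, each a list of 5 numbers: the closure, from -1 (fully open) to 1 (shut), then the shift along the world's x, y, z in m, then the turn about the world's z in degrees. In form: [[[fingers, dx, dy, dz, spin], ...]]. A call has 1 to 20 rows; each row is the pose to reach, as a shift and turn from the pose commanded when the call began; what a row does not reach only later rows make up. A row lasts 1/10 s, in which the tool goes at most 50 mm and 8.59 degrees, less where a joint would pass 70% of its speed; a pose out of reach is approached as far as the arm can. A call with a gripper value outside its range is refused whole. The fingers move at their own pace and stop on an object; FORCE is the grip in N (left out, the last holds). Time passes only in rows, so rows that repeat a pose let the fingers close. It gives the time, the measured TCP pose, the force and the opening at its end, in the units of the state.
- monitor.sense(): the state, without advancing time (a new reading comes with each control period).
- vision.capture(name): name is "side" or "top"; returns (picture, depth): 480x640x3 uint8, red, green, blue; 480x640 float32, mm along the optical axis (not along the pixel's ray), 0 where there is no reading.
- vision.camera_info(name): a dict with "fov_y" (degrees; the focal length in pixels is half the picture's height over the tangent of half this angle, whatever the lens; pixels are square), "cx", "cy" (the principal point, pixels), "R" (3x3) and "t" (3): a world point X has camera coordinates R X + t. Camera axes: x right, y down, z forward; pixel columns grow to the right and rows downward; lengths in mm; the calibration is good to about 2 mm. A picture is of the moment at which its call begins. camera_info takes no time and is no camera call.
- order.finish_job(): hands the job in, once; it reports no verdict.
The state is a dict: "time_s": time; "joints": joint angles; "dq": joint speeds; "tau": joint torques, N m; "eef_pos": TCP position; "ee_rot": TCP orientation; "force": force on the tool from outside, world axes, zero at the start; "wrist_torque": the same for the moment, N m; "grip_width": opening from 0.0 (shut) to 1.0 (fully open).
Only numpy, scipy, OpenCV 4.12 (cv2) and the standard library are available. Lean on these libraries where they do the work, as an engineer would, in place of code of your own. Each camera call takes 0.05 s, during which the arm holds its last target.

## Working session

There is one attempt and no reset: what is moved stays moved. The work goes in short steps, Python scripts to look and compute and a shell command to move; the robot and the scene stay as the last step left them, time stands still between calls to the robot, and variables do not carry over. Pictures are saved under pics/ and viewed, and the job is handed in when it is done.

```bash
mkdir -p pics; cat > h.py <<'E'
import numpy as np, cv2
from rig import monitor, vision, order, ctrl
def px2w(name,u,v,d):
    c=vision.camera_info(name); f=240/np.tan(np.radians(c["fov_y"])/2)
    X=np.array([(u-c["cx"])/f*d,(v-c["cy"])/f*d,d])
    return np.array(c["R"]).T@(X-np.array(c["t"]))
def w2px(name,P):
    c=vision.camera_info(name); f=240/np.tan(np.radians(c["fov_y"])/2)
    X=np.array(c["R"])@np.array(P)+np.array(c["t"]); return f*X[0]/X[2]+c["cx"],f*X[1]/X[2]+c["cy"]
def cloud(name,dep):
    c=vision.camera_info(name); f=240/np.tan(np.radians(c["fov_y"])/2)
    v,u=np.mgrid[:480,:640]
    X=np.stack([(u-c["cx"])/f*dep,(v-c["cy"])/f*dep,dep],-1)-np.array(c["t"])
    W=X@np.array(c["R"]); W[dep==0]=np.nan; return W
E
python3 - <<'E'
from h import *
for n in("top","side"):
    p,d=vision.capture(n); cv2.imwrite(f"pics/{n}0.png",p[:,:,::-1]); np.save(f"{n}0.npy",d); np.save(f"{n}0c.npy",p)
    c=vision.camera_info(n); print(n,c["fov_y"],c["cx"],c["cy"],(-np.array(c["R"]).T@c["t"]).round(0))
print(monitor.sense(), ctrl.tcp_to_grasp)
E
```

```text
top 52.488968507844056 320.64448031029605 242.90453751512442 [ 488. -165.  879.]
side 56.88484929398406 316.9479308622498 239.97793047783864 [ 400. -925.  436.]
{'time_s': 0.1, 'joints': array([-1.45537077e+00,  3.13394880e-01,  1.49834000e+00, -1.72144405e-05,
        1.33099338e+00, -2.23404961e-01]), 'dq': array([-7.93889538e-04, -7.26226205e-04, -2.39861516e-03, -9.48007811e-04,
       -4.81791445e-05, -2.20495041e-04]), 'tau': array([ 2.02025978e-03, -4.12902474e+01, -2.60141838e+01, -1.53358324e-04,
        3.05712128e-03,  8.80301911e-06]), 'eef_pos': array([ 174.45202608, -494.88916778,  192.99984759]), 'ee_rot': array([-4.16994367e-04,  8.16207009e-01, -5.77759289e-01, -3.85467295e-04]), 'force': array([-0.00425802, -0.32703221, -1.29472759]), 'wrist_torque': array([-0.00155846,  0.00526049, -0.04105993]), 'grip_width': 0.9992354737649944} 18.700000000000003
```

View pics/top0.png

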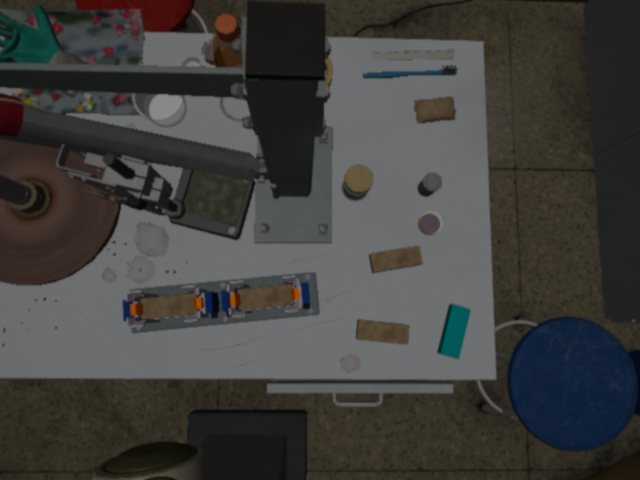

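View pics/side0.png

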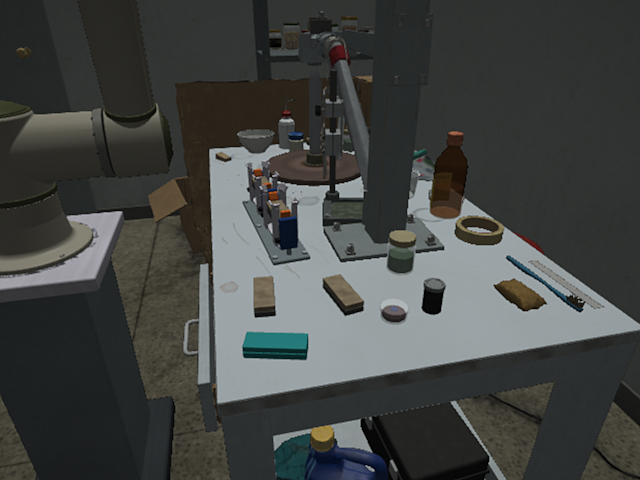

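Top view: loose stones at about (396,259) and (382,331). Things that could be mistaken for them: the turquoise block (454,331), the brown lump (434,109), and the stones already in the magazine at (168,307) and (262,297). I choose the two tan blocks and check them in a crop.

```bash
python3 - <<'E'
from h import *
p=np.load("top0c.npy"); d=np.load("top0.npy"); W=cloud("top",d)
cv2.imwrite("pics/crop_st.png",cv2.resize(p[230:360,340:480,::-1],None,fx=5,fy=4.6,interpolation=cv2.INTER_CUBIC))
cv2.imwrite("pics/crop_mag.png",cv2.resize(p[260:345,110:330,::-1],None,fx=3.6,fy=3.6,interpolation=cv2.INTER_CUBIC))
hsv=cv2.cvtColor(p,cv2.COLOR_RGB2HSV)
for nm,(u0,u1,v0,v1) in dict(A=(360,430,238,280),B=(348,418,312,350),teal=(432,476,298,365)).items():
    sub=W[v0:v1,u0:u1]; z=sub[...,2]; print(nm,"table z",np.nanmedian(z[:3]))
    m=(z>14)&(z<30); pts=sub[m][:,:2].astype(np.float32)
    r=cv2.minAreaRect(pts); print(nm,m.sum(),np.nanmedian(z[m]),r)
    print(cv2.boxPoints(r))
for nm,(u0,u1,v0,v1) in dict(jar=(335,380,155,205),can=(415,448,165,200),gem=(412,450,206,242)).items():
    sub=W[v0:v1,u0:u1].reshape(-1,3); m=sub[:,2]>10
    print(nm,np.nanmin(sub[m],0),np.nanmax(sub[m],0))
m=W[255:345,110:330]; 
for zlo,zhi in((4,13),(60,75),(75,85),(85,95),(95,105),(105,115),(115,130)):
    mm=(m[...,2]>zlo)&(m[...,2]<zhi); q=m[mm]; 
    if len(q): print(zlo,len(q),q.min(0).round(),q.max(0).round(), cv2.minAreaRect(q[:,:2].astype(np.float32)))
E
```

```text
A table z -0.2591133940397755
A 962 21.095599507293848 ((577.2359008789062, -328.8443908691406), (34.29967498779297, 90.7183609008789), 10.265830039978027)
[[ 552.2769  -287.2677 ]
 [ 568.4443  -376.5338 ]
 [ 602.1949  -370.42108]
 [ 586.0275  -281.15497]]
B table z -0.7644966232308307
B 1013 20.899808709022025 ((448.231201171875, -304.4483642578125), (90.88736724853516, 34.12215805053711), 84.81088256835938)
[[ 427.12997 -348.16275]
 [ 461.11227 -351.24887]
 [ 469.33243 -260.73398]
 [ 435.35013 -257.64786]]
teal table z -0.536898005962146
teal 1040 20.761839162454677 ((450.42327880859375, -431.75921630859375), (35.8056755065918, 90.06672668457031), 74.35282135009766)
[[ 402.2302  -436.8525 ]
 [ 488.95914 -461.14468]
 [ 498.61636 -426.66592]
 [ 411.88742 -402.37375]]
jar [ 683.89948655 -280.66216331   11.45058651] [ 734.73333945 -231.53726198   74.9516633 ]
can [ 693.98132921 -405.31459643   10.08511434] [ 728.0040782  -372.43317674   54.1832406 ]
gem [ 621.4128895  -414.22670114   10.366385  ] [ 665.63545253 -370.8247887    24.59888253]
4 3009 [ 424. -211.    4.] [575. 169.  13.] ((
[... 270 characters left out ...]
] [530. 123.  85.] ((498.0364685058594, -25.29974365234375), (46.89109802246094, 297.6228942871094), 6.007461071014404)
85 789 [ 464. -174.   85.] [529. 123.  95.] ((498.0707092285156, -25.455642700195312), (46.044769287109375, 297.09881591796875), 6.0848917961120605)
95 344 [ 464. -158.   95.] [531. 107. 105.] ((497.234375, -25.102325439453125), (46.7886848449707, 266.93646240234375), 5.314640998840332)
105 816 [ 457. -160.  105.] [539. 111. 115.] ((497.945068359375, -24.713043212890625), (56.724700927734375, 269.144775390625), 6.001865863800049)
115 47 [ 458. -152.  115.] [535. 108. 117.] ((498.3883361816406, -21.623199462890625), (53.93076705932617, 256.8966064453125), 6.3767900466918945)
```

View pics/crop_st.png

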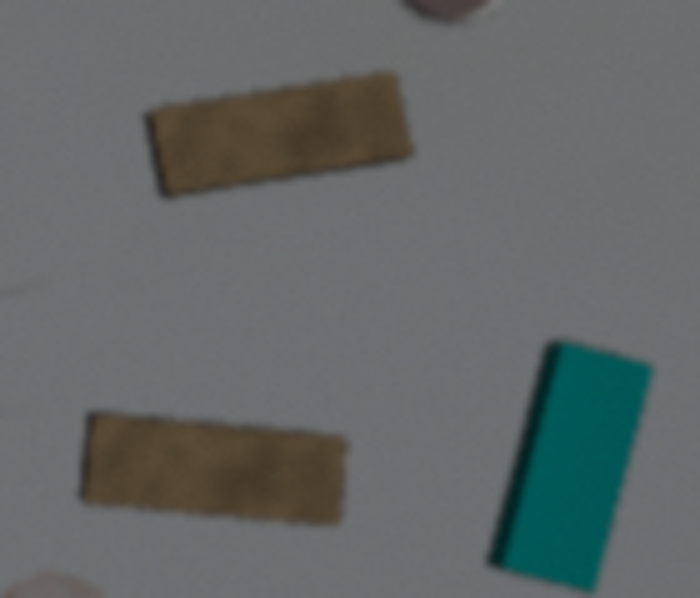

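View pics/crop_mag.png

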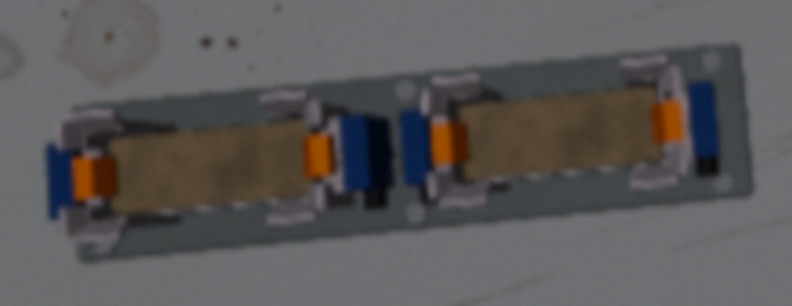

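Crops confirm two tan stones (the turquoise block is separate). Magazine yaw is about +6°. Next: bay centres and heights.

```bash
python3 - <<'E'
from h import *
p=np.load("top0c.npy"); d=np.load("top0.npy"); W=cloud("top",d)
th=np.radians(6.0); ax=np.array([np.cos(th),np.sin(th)]); ay=np.array([-np.sin(th),np.cos(th)])
hsv=cv2.cvtColor(p,cv2.COLOR_RGB2HSV).astype(int)
m=np.zeros(d.shape,bool); m[255:345,110:330]=1
h,s,v=hsv[...,0],hsv[...,1],hsv[...,2]
org=m&(h<15)&(s>180)&(v>90)
tan=m&(h>8)&(h<25)&(s>60)&(s<170)&(v>40)
for n,mk in(("org",org),("tan",tan)):
    k,l,st,c=cv2.connectedComponentsWithStats(mk.astype(np.uint8))
    for i in range(1,k):
        if st[i,4]<40: continue
        q=W[l==i]; q=q[np.isfinite(q[:,2])]; a=np.c_[q[:,:2]@ax,q[:,:2]@ay,q[:,2]]
        print(n,c[i].round(),st[i,4],"ax",np.percentile(a[:,0],[2,50,98]).round(1),"ay",np.percentile(a[:,1],[2,50,98]).round(1),"z",np.percentile(a[:,2],[5,25,50,75,95]).round(1))
        if n=="tan": print(cv2.minAreaRect(q[:,:2][abs(q[:,2]-np.median(q[:,2]))<3].astype(np.float32)))
# guide tops: symmetric centre
q=W[m]; a=np.c_[q[:,:2]@ax,q[:,:2]@ay,q[:,2]]
for s0 in(1,-1):
    c0=-77.5+s0*78
    b=a[(abs(a[:,1]-c0)<65)&(a[:,2]>90)]
    print(s0,"top pts ax",np.percentile(b[:,0],[1,99]),"ay",np.percentile(b[:,1],[1,99]),"zmax",np.percentile(b[:,2],[90,99]))
g=(a[:,2]>4)&(a[:,2]<12); b=a[g]; print("plate ax",np.percentile(b[:,0],[1,5,50,95,99]),"ay",np.percentile(b[:,1],[1,5,95,99]))
b=b[abs(b[:,0]-490)<50] 
E
```

```text
org [294. 294.] 68 ax [484.3 491.7 500.3] ay [-209.3 -202.2 -197. ] z [84.4 89.5 92.7 94.6 96.6]
org [197. 303.] 59 ax [483.7 491.1 501.2] ay [-54.7 -47.2 -41.1] z [85.3 90.6 94.1 95.9 97.6]
org [133. 309.] 60 ax [483.9 492.  499.9] ay [47.7 51.6 55.6] z [93.9 94.7 95.7 96.7 97.9]
tan [265. 296.] 1114 ax [476.3 492.2 508.3] ay [-196.7 -154.4 -110.6] z [76.  77.6 78.6 79.5 80.9]
((506.0820617675781, -102.45537567138672), (33.500240325927734, 89.72367858886719), 6.12826681137085)
tan [167. 306.] 1119 ax [476.2 492.2 508.2] ay [-39.2   2.3  42.9] z [77.5 78.9 79.8 80.8 82.1]
((489.7698059082031, 52.524375915527344), (33.626670837402344, 90.19312286376953), 6.1378173828125)
1 top pts ax [464.58958166 520.43487188] ay [-55.06045915  56.83197435] zmax [114.43545388 116.07541636]
-1 top pts ax [464.67154074 520.55612389] ay [-210.77901674  -99.78476226] zmax [113.06904955 114.8296453 ]
plate ax [455.22801902 456.43035677 473.52244379 529.24732013 530.51809997] ay [-240.71594562 -235.65700612   54.81403536   79.06175043]
```

```bash
python3 -m pendant '[[[-1,0.274,0.191,0,65.4],[-1,0.274,0.191,0,65.4],[-1,0.274,0.191,0,65.4],[-1,0.274,0.191,0,65.4],[-1,0.274,0.191,0,65.4],[-1,0.274,0.191,0,65.4],[-1,0.274,0.191,0,65.4],[-1,0.274,0.191,-0.04,65.4],[-1,0.274,0.191,-0.09,65.4],[-1,0.274,0.191,-0.09,65.4],[-1,0.274,0.191,-0.09,65.4]]]' 70
python3 - <<'E'
from h import *
print(monitor.sense())
p=np.load("top0c.npy"); d=np.load("top0.npy"); W=cloud("top",d).reshape(-1,3)
q=W[(W[:,2]>100)&(W[:,0]<640)&(W[:,0]>250)&(abs(W[:,1])<450)]
for y in range(-300,300,50):
    r=q[(q[:,1]>y)&(q[:,1]<=y+50)]
    r=r[~((abs(r[:,0]-495)<45)&(r[:,2]<125))]
    if len(r): print(y,"minx",np.sort(r[:,0])[:3].round(),r[np.argmin(r[:,0])].round(), "zmax",r[:,2].max().round())
E
```

```text
time_s: 1.2
eef_pos: [448.5, -304.4, 104.4]
ee_rot: [-0.0, 0.999, -0.045, -0.0]
force: [1.1, -0.2, 1.2]
grip_width: 0.998
{'time_s': 1.2, 'joints': array([-8.12469097e-01,  4.34978992e-01,  1.56782271e+00, -1.54278579e-05,
        1.13924710e+00, -7.21464475e-01]), 'dq': array([-2.52093830e-03, -3.90465381e-02, -4.44633025e-02,  8.32502045e-05,
       -1.94877620e-03, -2.87512704e-04]), 'tau': array([ 2.42157765e-01, -4.11515629e+01, -2.12789673e+01,  4.17229356e-03,
       -6.84154406e-02, -5.05739285e-03]), 'eef_pos': array([ 448.54790628, -304.40861232,  104.38180598]), 'ee_rot': array([-1.53232004e-04,  9.98965069e-01, -4.54833848e-02, -1.69083008e-04]), 'force': array([ 1.08738308, -0.22219448,  1.19065678]), 'wrist_torque': array([ 0.00543517, -0.04235464,  0.0162662 ]), 'grip_width': 0.9976382844298308}
-50 minx [261. 262. 263.] [261. -40. 192.] zmax 273.0
0 minx [287. 287. 287.] [287.  49. 267.] zmax 276.0
50 minx [278. 278. 278.] [278.  96. 232.] zmax 269.0
100 minx [282. 282.] [282. 101. 210.] zmax 210.0
```

```bash
python3 -m pendant '[[[-1,0,0,-0.04,0],[-1,0,0,-0.08,0],[-1,0,0,-0.099,0],[-1,0,0,-0.099,0],[-1,0,0,-0.099,0],[0.2,0,0,-0.099,0],[0.6,0,0,-0.099,0],[1,0,0,-0.099,0],[1,0,0,-0.099,0],[1,0,0,-0.099,0],[1,0,0,-0.099,0],[1,0,0,-0.099,0],[1,0,0,-0.099,0]]]' 70
```

```text
time_s: 2.5
eef_pos: [448.5, -304.1, 4.4]
ee_rot: [-0.0, 0.999, -0.045, -0.0]
force: [0.1, -0.4, 0.3]
grip_width: 0.002
```

```bash
python3 - <<'E'
from h import *
p,d=vision.capture("top"); s,_=vision.capture("side")
cv2.imwrite("pics/g1.png",np.hstack([cv2.resize(p[220:380,320:500,::-1],(400,356)),cv2.resize(s[200:400,180:380,::-1],(356,356))]))
print(monitor.sense())
E
```

```text
{'time_s': 2.6, 'joints': array([-8.12252999e-01,  5.71865773e-01,  1.65295892e+00, -1.69932794e-05,
        9.16804151e-01, -7.21691592e-01]), 'dq': array([ 0.00039098, -0.00064163,  0.00135919, -0.00062044, -0.00083394,
       -0.00073621]), 'tau': array([-1.56735456e-03, -4.68886542e+01, -2.01178873e+01, -3.74261963e-04,
        1.08200002e-03,  3.04917000e-05]), 'eef_pos': array([ 448.47665512, -304.16686311,    4.48146972]), 'ee_rot': array([-7.70102803e-06,  9.98975238e-01, -4.52600678e-02, -1.77074268e-05]), 'force': array([-0.59057527,  0.48983296,  0.00572395]), 'wrist_torque': array([-0.0170304 ,  0.00544245,  0.02031316]), 'grip_width': 0.003778422271780107}
```

View pics/g1.png

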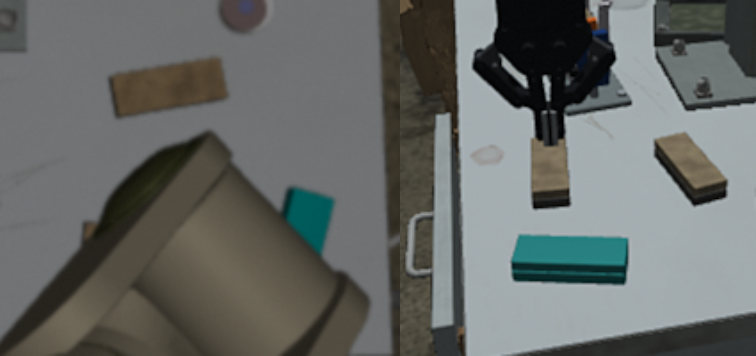

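```bash
python3 - <<'E'
from h import *
for P in((448.2,-304.4,21),(448.5,-304,4),(448.5,-304,23),(469,-260.7,21),(427,-348,21),(461,-351,21)): print(P,np.round(w2px("side",P)),np.round(w2px("top",P)))
p,d=vision.capture("side"); W=cloud("side",d)
for u,v in((263,297),(263,310),(262,275),(262,270),(262,265),(262,285),(253,312),(262,255)): print(u,v,W[v,u].round(1))
d0=np.load("side0.npy");W0=cloud("side",d0)
for u,v in((263,297),(263,285),(343,293),(275,345)): print(u,v,W0[v,u].round(1))
cv2.imwrite("pics/g2.png",cv2.resize(p[210:330,200:340,::-1],None,fx=5,fy=5,interpolation=cv2.INTER_CUBIC))
E
```

```text
(448.2, -304.4, 21) [264. 291.] [383. 331.]
(448.5, -304, 4) [265. 299.] [381. 331.]
(448.5, -304, 23) [264. 289.] [383. 331.]
(469, -260.7, 21) [273. 275.] [358. 319.]
(427, -348, 21) [254. 307.] [408. 344.]
(461, -351, 21) [276. 306.] [409. 324.]
263 297 [ 443.8 -325.9   23.2]
263 310 [ 440.6 -348.6   14.2]
262 275 [ 445.6 -314.9   58.1]
262 270 [ 446.2 -314.6   67.2]
262 265 [ 446.8 -313.9   76. ]
262 285 [ 446.2 -289.7   22.8]
253 312 [ 425.5 -331.7    0.6]
262 255 [ 461.  -147.6    1.1]
263 297 [ 443.9 -324.2   22. ]
263 285 [ 448.  -289.3   22.3]
343 293 [ 573.2 -343.6   22.7]
275 345 [ 446.9 -443.4   21.5]
```

View pics/g2.png

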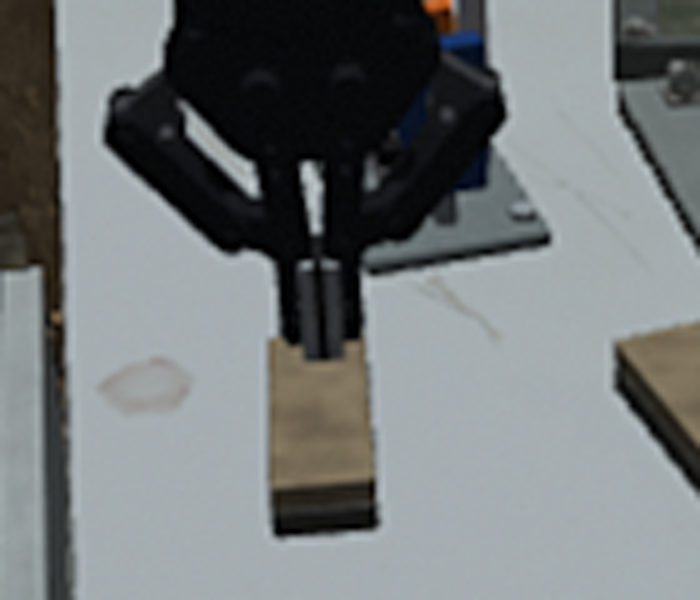

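```bash
python3 - <<'E'
from h import *
p,d=vision.capture("side"); W=cloud("side",d)
for u in (258,260,262,264,266,268):
    print(u,[tuple(W[v,u].round(0)) for v in range(272,286,2)])
c=vision.camera_info("side");print(np.array(c["R"]).round(3))
E
```

```text
258 [(np.float64(440.0), np.float64(-310.0), np.float64(61.0)), (np.float64(440.0), np.float64(-309.0), np.float64(57.0)), (np.float64(439.0), np.float64(-309.0), np.float64(53.0)), (np.float64(439.0), np.float64(-310.0), np.float64(50.0)), (np.float64(442.0), np.float64(-269.0), np.float64(21.0)), (np.float64(441.0), np.float64(-279.0), np.float64(23.0)), (np.float64(440.0), np.float64(-283.0), np.float64(21.0))]
260 [(np.float64(443.0), np.float64(-313.0), np.float64(63.0)), (np.float64(443.0), np.float64(-314.0), np.float64(60.0)), (np.float64(442.0), np.float64(-314.0), np.float64(56.0)), (np.float64(442.0), np.float64(-313.0), np.float64(52.0)), (np.float64(442.0), np.float64(-316.0), np.float64(50.0)), (np.float64(444.0), np.float64(-277.0), np.float64(21.0)), (np.float64(443.0), np.float64(-285.0), np.float64(23.0))]
262 [(np.float64(446.0), np.float64(-315.0), np.float64(64.0)), (np.float64(446.0), np.float64(-314.0), np.float64(59.0)), (np.float64(446.0), np.float64(-313.0), np.float64(55.0)), (np.float64(445.0), np.float64(-315.0), np.float64(52.0)), (np.float64(445.0), np.
[... 780 characters left out ...]
at64(-314.0), np.float64(51.0)), (np.float64(451.0), np.float64(-315.0), np.float64(48.0)), (np.float64(454.0), np.float64(-279.0), np.float64(21.0)), (np.float64(453.0), np.float64(-286.0), np.float64(21.0))]
268 [(np.float64(456.0), np.float64(-311.0), np.float64(60.0)), (np.float64(456.0), np.float64(-311.0), np.float64(56.0)), (np.float64(456.0), np.float64(-308.0), np.float64(51.0)), (np.float64(459.0), np.float64(-270.0), np.float64(23.0)), (np.float64(455.0), np.float64(-316.0), np.float64(48.0)), (np.float64(457.0), np.float64(-281.0), np.float64(21.0)), (np.float64(457.0), np.float64(-288.0), np.float64(22.0))]
[[ 0.975 -0.221 -0.005]
 [-0.106 -0.449 -0.887]
 [ 0.194  0.866 -0.462]]
```

The fingertips are really at z≈47 (side depth) while the TCP reads 4.4, so the reported TCP lies about 42 mm beyond the real tips. x and y agree. I'll open, go lower by what I measured, and watch the force.

```bash
python3 -m pendant '[[[0.5,0,0,0,0],[-0.2,0,0,0,0],[-0.4,0,0,0,0],[-0.4,0,0,0,0],[-0.4,0,0,0,0],[-0.4,0,0,-0.015,0],[-0.4,0,0,-0.03,0],[-0.4,0,0,-0.035,0],[-0.4,0,0,-0.035,0]]]' 70
python3 - <<'E'
from h import *
p,d=vision.capture("side"); W=cloud("side",d)
cv2.imwrite("pics/g3.png",cv2.resize(p[210:330,200:340,::-1],None,fx=5,fy=5,interpolation=cv2.INTER_CUBIC))
E
```

```text
time_s: 3.6
eef_pos: [448.2, -303.9, -30.9]
ee_rot: [-0.0, 0.999, -0.045, -0.0]
force: [0.8, -0.3, 0.2]
grip_width: 0.702
```

View pics/g3.png

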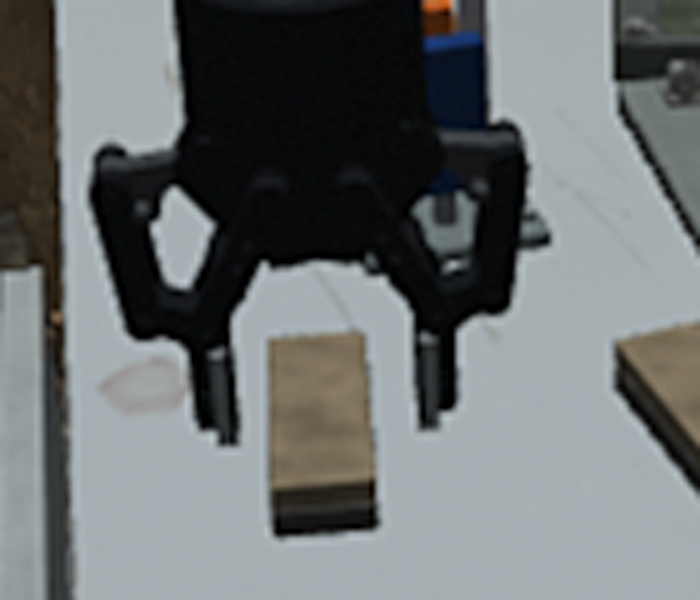

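```bash
python3 - <<'E'
from h import *
p,d=vision.capture("side"); W=cloud("side",d)
for u,v in((246,296),(246,297),(285,294),(285,292)): print(u,v,W[v,u].round(1))
for z in(0,5,10,15,20): print(z,np.round(w2px("side",(420,-312,z)),1),np.round(w2px("side",(478,-317,z)),1))
E
```

```text
246 296 [ 417.3 -311.3   19.5]
246 297 [ 417.2 -312.3   18.2]
285 294 [ 481.1 -316.    16.6]
285 292 [ 480.9 -318.7   22.4]
0 [248.6 305.7] [283.6 302.8]
5 [248.3 303.3] [283.5 300.3]
10 [248.1 300.8] [283.4 297.9]
15 [247.9 298.3] [283.3 295.4]
20 [247.6 295.8] [283.1 292.9]
```

```bash
python3 -m pendant '[[[-0.4,0,0,-0.006,0],[-0.4,0,0,-0.010,0],[-0.4,0,0,-0.010,0],[0,0,0,-0.010,0],[0.3,0,0,-0.010,0],[0.6,0,0,-0.010,0],[1,0,0,-0.010,0],[1,0,0,-0.010,0],[1,0,0,-0.010,0],[1,0,0,-0.010,0]]]' 70
```

```text
time_s: 4.7
eef_pos: [449.5, -305.4, -38.4]
ee_rot: [0.001, 0.999, -0.045, 0.001]
force: [-1.7, 0.7, 16.2]
grip_width: 0.387
```

```bash
python3 -m pendant '[[[0,0,0,0.003,0],[0,0,0,0.006,0],[0,0,0,0.006,0],[0,0,0,0.006,0],[1,0,0,0.006,0],[1,0,0,0.006,0],[1,0,0,0.006,0],[1,0,0,0.006,0],[1,0,0,0.006,0]]]' 70
```

```text
time_s: 5.6
eef_pos: [448.6, -304.2, -34.3]
ee_rot: [0.0, 0.999, -0.045, 0.0]
force: [-1.5, 0.4, 5.2]
grip_width: 0.382
```

```bash
python3 -m pendant '[[[1,0,0,0.01,0],[1,0,0,0.03,0],[1,0,0,0.07,0],[1,0,0,0.11,0],[1,0,0,0.15,0],[1,0,0,0.17,0],[1,0,0,0.17,0],[1,0,0,0.17,0]]]' 70
python3 - <<'E'
from h import *
p,d=vision.capture("side"); W=cloud("side",d); np.save("side1.npy",d)
cv2.imwrite("pics/g4.png",cv2.resize(p[120:270,190:350,::-1],None,fx=4,fy=4,interpolation=cv2.INTER_CUBIC))
E
```

```text
time_s: 6.4
eef_pos: [448.1, -303.8, 134.7]
ee_rot: [-0.0, 0.999, -0.045, -0.0]
force: [-0.4, -0.8, -2.6]
grip_width: 0.377
```

View pics/g4.png

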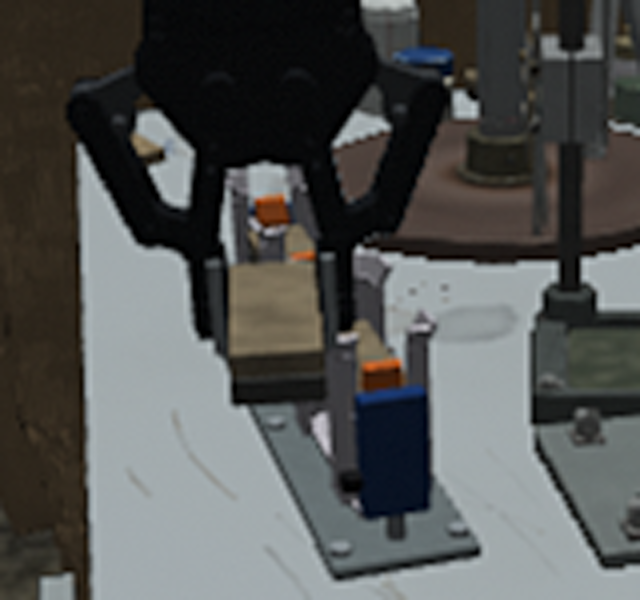

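```bash
python3 -m pendant '[[[1,0.006,0.04,0,2],[1,0.011,0.08,0,4],[1,0.016,0.12,0,6],[1,0.021,0.16,0,8],[1,0.026,0.2,0,10],[1,0.031,0.24,0,11.3],[1,0.036,0.28,0,11.3],[1,0.041,0.32,0,11.3],[1,0.0413,0.345,0,11.3],[1,0.0413,0.3567,0,11.3],[1,0.0413,0.3567,-0.03,11.3],[1,0.0413,0.3567,-0.04,11.3],[1,0.0413,0.3567,-0.04,11.3],[1,0.0413,0.3567,-0.04,11.3],[1,0.0413,0.3567,-0.04,11.3]]]' 70
python3 - <<'E'
from h import *
print(monitor.sense()["force"],monitor.sense()["wrist_torque"])
p,d=vision.capture("side"); W=cloud("side",d); np.save("side2.npy",d)
cv2.imwrite("pics/g5.png",cv2.resize(p[110:230,190:330,::-1],None,fx=5,fy=5,interpolation=cv2.INTER_CUBIC))
p,d=vision.capture("top"); np.save("top2.npy",d)
cv2.imwrite("pics/g6.png",cv2.resize(p[230:370,90:330,::-1],None,fx=3.3,fy=3.3,interpolation=cv2.INTER_CUBIC))
E
```

```text
time_s: 7.95
eef_pos: [490.3, 52.1, 96.3]
ee_rot: [0.0, 0.999, 0.053, 0.001]
force: [0.6, 0.5, -1.4]
grip_width: 0.386
[ 0.61872659  0.54972116 -1.44488755] [ 0.03014054 -0.0079974  -0.00130217]
```

View pics/g5.png

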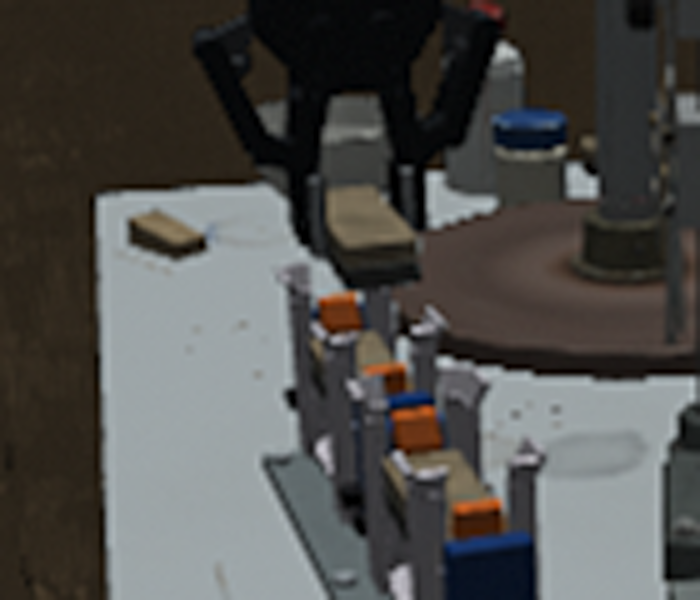

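View pics/g6.png

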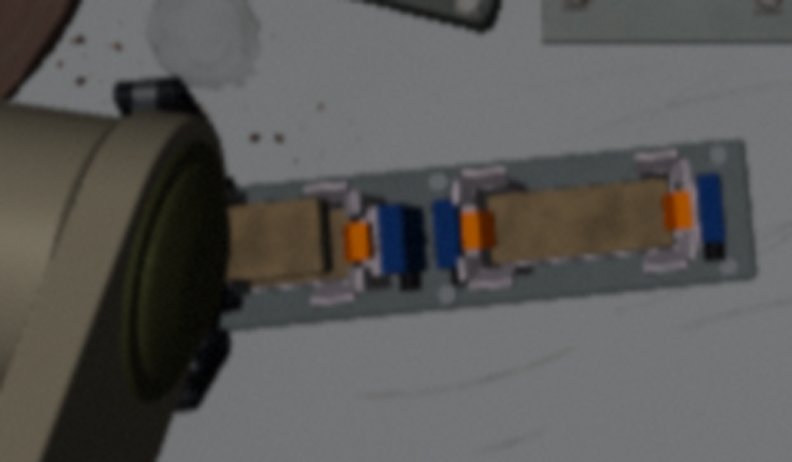

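```bash
python3 - <<'E'
from h import *
d=np.load("top2.npy"); W=cloud("top",d); m=np.zeros(d.shape,bool); m[285:320,158:192]=1
th=np.radians(6.0); ax=np.array([np.cos(th),np.sin(th)]); ay=np.array([-np.sin(th),np.cos(th)])
q=W[m]; q=q[(q[:,2]>135)&(q[:,2]<170)]; a=np.c_[q[:,:2]@ax,q[:,:2]@ay,q[:,2]]
print(len(a),"z",np.percentile(a[:,2],[5,50,95]))
for lo in range(-46,-20,4):
    b=a[(a[:,1]>=lo)&(a[:,1]<lo+4)]
    if len(b)>5: print(lo,len(b),b[:,0].min().round(1),b[:,0].max().round(1),np.median(b[:,2]).round(1))
print("end",np.percentile(a[:,1],[0,1,3]))
d=np.load("side2.npy"); W=cloud("side",d); q=W[140:175,245:280].reshape(-1,3); q=q[(q[:,2]>110)&(q[:,2]<170)&(q[:,1]<110)&(q[:,1]>-10)]; a=np.c_[q[:,:2]@ax,q[:,:2]@ay,q[:,2]]
print(len(a),a.min(0),a.max(0))
E
```

```text
756 z [144.02634298 151.26060742 153.88737889]
-46 111 478.4 512.4 150.1
-42 60 478.7 511.3 151.5
-38 64 479.1 511.6 151.1
-34 65 479.5 512.1 151.3
-30 64 478.4 512.1 151.2
-26 67 478.8 511.3 151.5
-22 63 479.2 511.8 151.5
end [-46.24998943 -45.64496143 -45.49193052]
526 [462.30781714 -50.82853863 110.2346368 ] [523.41659556  59.54994779 169.74086458]
```

```bash
python3 - <<'E'
from h import *
th=np.radians(6.0); ax=np.array([np.cos(th),np.sin(th)]); ay=np.array([-np.sin(th),np.cos(th)])
p,d=vision.capture("side"); W=cloud("side",d)
q=W[140:172,250:280].reshape(-1,3); A=np.c_[q[:,:2]@ax,q[:,:2]@ay,q[:,2]]
k=(A[:,2]>120)&(A[:,2]<160)&(A[:,1]>-60)&(A[:,1]<60); A=A[k]
for z in range(122,156,4):
    b=A[(A[:,2]>=z)&(A[:,2]<z+4)]
    if len(b)>2: print(z,len(b),b[:,0].min().round(1),b[:,0].max().round(1),b[:,1].min().round(1))
# predicted pixels of stone lower front corners if centred at bay / at cam
for c in((492.4,1.0),(493.0,.6),(495.4,-.5)):
    for s in(-17,17):
        P=(c[0]+s)*ax+(c[1]-45)*ay
        for z in (130,151): print(c,s,z,np.round(w2px("side",(*P,z)),1),np.round(w2px("top",(*P,z)),1))
cv2.imwrite("pics/g7.png",cv2.resize(p[140:200,240:300,::-1],None,fx=10,fy=10,interpolation=cv2.INTER_CUBIC))
E
```

```text
130 11 476.1 509.8 -44.4
134 37 470.6 509.7 -48.4
138 39 470.1 509.6 -47.3
142 43 466.7 522.2 -47.8
146 46 467.0 522.1 -47.8
150 194 467.2 521.8 -46.8
154 22 467.4 522.5 -45.9
(492.4, 1.0) -17 130 [257.9 168.5] [189.8 313.9]
(492.4, 1.0) -17 151 [257.2 159.2] [186.5 314.1]
(492.4, 1.0) 17 130 [273.1 166.9] [188.4 291.4]
(492.4, 1.0) 17 151 [272.6 157.6] [185.1 290.9]
(493.0, 0.6) -17 130 [258.2 168.6] [190.  313.5]
(493.0, 0.6) -17 151 [257.5 159.2] [186.8 313.7]
(493.0, 0.6) 17 130 [273.4 166.9] [188.6 291. ]
(493.0, 0.6) 17 151 [273.  157.6] [185.3 290.5]
(495.4, -0.5) -17 130 [259.4 168.6] [190.7 311.8]
(495.4, -0.5) -17 151 [258.7 159.2] [187.4 311.9]
(495.4, -0.5) 17 130 [274.6 167. ] [189.3 289.3]
(495.4, -0.5) 17 151 [274.2 157.6] [186.  288.8]
```

View pics/g7.png

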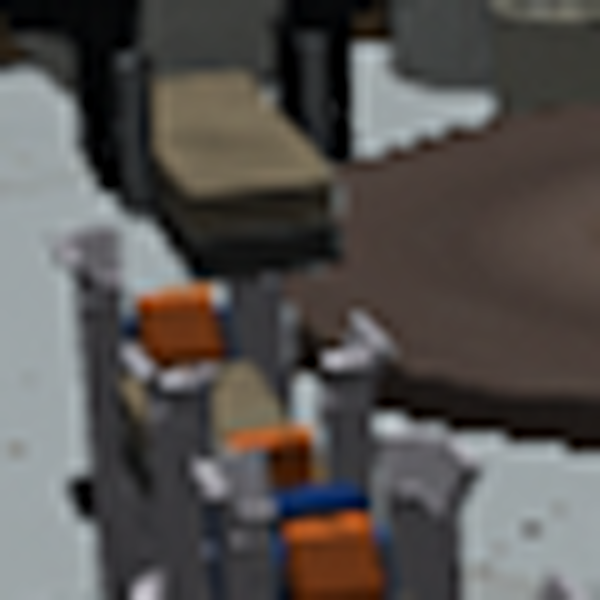

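```bash
python3 - <<'E'
from h import *
p,d=vision.capture("top"); W=cloud("top",d)
print(W[286:320:1,180,2].round(0).tolist())
print(p[286:320,180].tolist())
print(W[286:320:1,205,2].round(0).tolist())
cv2.imwrite("pics/g8.png",cv2.resize(p[280:330,150:215,::-1],None,fx=12,fy=12,interpolation=cv2.INTER_NEAREST))
E
```

```text
[11.0, 8.0, 8.0, 10.0, 150.0, 150.0, 154.0, 152.0, 153.0, 151.0, 152.0, 152.0, 152.0, 149.0, 149.0, 152.0, 152.0, 151.0, 151.0, 150.0, 150.0, 152.0, 153.0, 150.0, 152.0, 151.0, 150.0, 80.0, 80.0, 77.0, 24.0, 5.0, 5.0, 8.0]
[[64, 70, 71], [66, 71, 72], [66, 71, 73], [69, 71, 69], [78, 72, 62], [85, 71, 54], [85, 70, 50], [83, 68, 49], [82, 69, 50], [81, 67, 49], [79, 65, 46], [79, 64, 47], [79, 65, 47], [81, 66, 49], [80, 65, 47], [80, 65, 47], [80, 66, 49], [79, 66, 47], [80, 65, 48], [82, 68, 49], [81, 67, 49], [82, 67, 49], [81, 66, 49], [80, 67, 48], [81, 66, 49], [79, 65, 47], [73, 60, 44], [66, 55, 41], [73, 61, 47], [78, 69, 60], [76, 73, 72], [71, 72, 75], [68, 72, 74], [66, 70, 72]]
[6.0, 7.0, 7.0, 35.0, 35.0, 38.0, 86.0, 88.0, 87.0, 88.0, 86.0, nan, 89.0, 87.0, 90.0, 88.0, 87.0, 86.0, 85.0, 88.0, 86.0, 87.0, 87.0, 87.0, 86.0, 86.0, 72.0, 49.0, 53.0, 52.0, 51.0, 8.0, 8.0, 6.0]
```

View pics/g8.png

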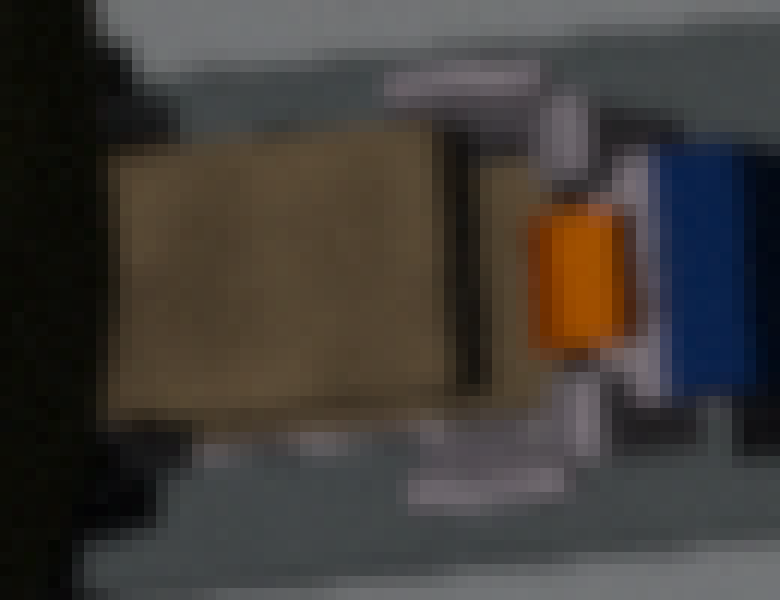

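```bash
python3 - <<'E'
from h import *
th=np.radians(6.0); ax=np.array([np.cos(th),np.sin(th)]); ay=np.array([-np.sin(th),np.cos(th)])
p,d=vision.capture("side"); W=cloud("side",d).reshape(-1,3); A=np.c_[W[:,:2]@ax,W[:,:2]@ay,W[:,2]]
for lo,hi in((-56,-28),(28,58),(-212,-182),(-130,-98)):
  for z0,z1 in((85,103),(103,120)):
    b=A[(A[:,1]>lo)&(A[:,1]<hi)&(A[:,2]>z0)&(A[:,2]<z1)&(abs(A[:,0]-492)<40)]
    L=b[b[:,0]<490,0];R=b[b[:,0]>496,0]
    print(lo,z0,len(b),np.percentile(L,[2,50,98]).round(1) if len(L) else 0,np.percentile(R,[2,50,98]).round(1) if len(R) else 0)
p,d=vision.capture("top"); W=cloud("top",d).reshape(-1,3); A=np.c_[W[:,:2]@ax,W[:,:2]@ay,W[:,2]]
for lo,hi in((-56,-28),(-212,-182),(-130,-98)):
  for z0,z1 in((85,103),(103,120)):
    b=A[(A[:,1]>lo)&(A[:,1]<hi)&(A[:,2]>z0)&(A[:,2]<z1)&(abs(A[:,0]-492)<40)]
    L=b[b[:,0]<480,0];R=b[b[:,0]>504,0]
    print("top",lo,z0,len(b),np.percentile(L,[2,50,98]).round(1) if len(L) else 0,np.percentile(R,[2,50,98]).round(1) if len(R) else 0)
E
```

```text
-56 85 110 [466.9 470.7 489.1] [496.1 505.9 513.2]
-56 103 80 [462.7 470.5 477.2] [503.5 511.3 516.9]
28 85 141 [466.6 476.3 489.4] [496.4 507.4 513.9]
28 103 43 [463.  470.5 477.5] [509.1 510.9 511.8]
-212 85 184 [466.9 474.6 489.6] [496.2 507.  513.5]
-212 103 101 [462.2 470.  477.5] [503.2 512.3 518.8]
-130 85 182 [466.8 476.8 489.5] [496.9 508.5 513.9]
-130 103 111 [462.6 470.8 477.9] [502.7 511.6 517.8]
top -56 85 123 [473.  473.8 478.7] [506.3 511.3 512.2]
top -56 103 214 [464.6 469.8 478.9] [505.3 515.4 520.8]
top -212 85 120 [472.3 473.5 476.2] [505.8 511.5 513.2]
top -212 103 215 [464.7 470.2 479.4] [505.6 515.  520.6]
top -130 85 144 [470.6 473.9 479.6] [505.  511.3 513.8]
top -130 103 246 [464.5 470.5 479.4] [505.  514.5 520.5]
```

Both cameras agree the held stone sits about 2.9 mm too far in +x across the bay and about 1.3 mm short along it. I'll correct by (-3, +1) mm, then descend gently.

```bash
python3 -m pendant '[[[1,-0.003,0.001,0,0],[1,-0.003,0.001,0,0],[1,-0.003,0.001,-0.005,0],[1,-0.003,0.001,-0.01,0],[1,-0.003,0.001,-0.01,0],[1,-0.003,0.001,-0.01,0]]]' 70
python3 - <<'E'
from h import *
th=np.radians(6.0); ax=np.array([np.cos(th),np.sin(th)]); ay=np.array([-np.sin(th),np.cos(th)])
p,d=vision.capture("top"); W=cloud("top",d); q=W[285:322,158:192].reshape(-1,3); q=q[(q[:,2]>130)&(q[:,2]<170)]; a=np.c_[q[:,:2]@ax,q[:,:2]@ay,q[:,2]]
print("z",np.median(a[:,2]),"ax",np.percentile(a[:,0],[1,99]),"end",np.percentile(a[:,1],[1,3]))
print(monitor.sense()["force"],monitor.sense()["wrist_torque"])
E
```

```text
time_s: 8.85
eef_pos: [486.7, 53.5, 85.3]
ee_rot: [-0.0, 0.999, 0.053, -0.0]
force: [0.9, 0.4, -1.4]
grip_width: 0.386
z 140.2947600602147 ax [470.2004728  516.56500128] end [-43.86352509 -43.5916621 ]
[-0.50714921  0.11256998 -1.61586325] [ 0.02921924 -0.01100003  0.05555165]
```

```bash
python3 -m pendant '[[[1,0,0,-0.003,0],[1,0,0,-0.006,0],[1,0,0,-0.008,0],[1,0,0,-0.010,0],[1,0,0,-0.010,0]]]'
python3 - <<'E'
from h import *
th=np.radians(6.0); ax=np.array([np.cos(th),np.sin(th)]); ay=np.array([-np.sin(th),np.cos(th)])
p,d=vision.capture("top"); W=cloud("top",d); q=W[285:322,158:192].reshape(-1,3); a=np.c_[q[:,:2]@ax,q[:,:2]@ay,q[:,2]]
a=a[(q[:,2]>122)&(q[:,2]<150)&(a[:,1]<-26)]
print("z",np.median(a[:,2]),"ax",np.percentile(a[:,0],[1,3,97,99]),"end",np.percentile(a[:,1],[1,3]))
print(monitor.sense()["force"],monitor.sense()["wrist_torque"])
E
```

```text
time_s: 9.4
eef_pos: [486.6, 53.5, 75.2]
ee_rot: [-0.0, 0.999, 0.053, -0.0]
force: [-0.1, 0.1, -0.7]
grip_width: 0.381
z 130.22918225194985 ax [475.38083771 476.20943267 507.80348751 508.64281866] end [-44.22733782 -43.86306128]
[-0.16529298 -0.5670515  -1.57803328] [-0.02965037 -0.02615674 -0.04140807]
```

```bash
python3 -m pendant '[[[1,0,0,-0.002,0],[1,0,0,-0.004,0],[1,0,0,-0.006,0],[1,0,0,-0.008,0],[1,0,0,-0.008,0]]]'
python3 -m pendant '[[[1,0,0,-0.001,0],[1,0,0,-0.002,0],[1,0,0,-0.003,0],[1,0,0,-0.004,0],[1,0,0,-0.004,0]]]'
```

```text
time_s: 9.95
eef_pos: [486.6, 53.5, 67.2]
ee_rot: [-0.0, 0.999, 0.053, -0.0]
force: [1.2, 0.3, -2.4]
grip_width: 0.386
time_s: 10.45
eef_pos: [486.7, 53.5, 63.3]
ee_rot: [-0.0, 0.999, 0.053, -0.0]
force: [-0.2, 0.0, -2.8]
grip_width: 0.385
```

```bash
python3 -m pendant '[[[1,0,0,-0.001,0],[1,0,0,-0.002,0],[1,0,0,-0.003,0],[1,0,0,-0.003,0]]]'; python3 -m pendant '[[[1,0,0,-0.001,0],[1,0,0,-0.002,0],[1,0,0,-0.003,0],[1,0,0,-0.003,0]]]'; python3 -c "
from h import *
print(monitor.sense()['force'],monitor.sense()['wrist_torque'])"
```

```text
time_s: 10.85
eef_pos: [486.7, 53.6, 60.3]
ee_rot: [-0.0, 0.999, 0.053, -0.0]
force: [-0.2, 0.6, -1.9]
grip_width: 0.383
time_s: 11.25
eef_pos: [486.8, 53.4, 57.4]
ee_rot: [0.0, 0.999, 0.053, 0.0]
force: [0.1, -1.5, -1.9]
grip_width: 0.382
[ 0.12765879 -1.46969328 -1.93565367] [-0.11607071 -0.03885274  0.01446222]
```

```bash
for i in 1; do python3 -m pendant '[[[1,0,0,-0.001,0],[1,0,0,-0.002,0],[1,0,0,-0.002,0]]]'; python3 -m pendant '[[[1,0,0,-0.001,0],[1,0,0,-0.002,0],[1,0,0,-0.002,0]]]'; python3 -m pendant '[[[1,0,0,-0.001,0],[1,0,0,-0.002,0],[1,0,0,-0.002,0]]]'; python3 -m pendant '[[[1,0,0,-0.001,0],[1,0,0,-0.002,0],[1,0,0,-0.002,0]]]'; done |grep -v rot; python3 -c "
from h import *
print(monitor.sense()['force'],monitor.sense()['wrist_torque'])"
```

```text
time_s: 11.55
eef_pos: [487.0, 53.5, 55.6]
force: [0.0, 0.3, 0.1]
grip_width: 0.381
time_s: 11.85
eef_pos: [486.9, 53.5, 53.5]
force: [0.3, 1.0, 0.9]
grip_width: 0.38
time_s: 12.15
eef_pos: [486.8, 53.5, 51.4]
force: [0.9, 0.8, 0.9]
grip_width: 0.383
time_s: 12.45
eef_pos: [486.6, 53.6, 49.2]
force: [0.9, 0.5, -1.4]
grip_width: 0.384
[ 0.92903028  0.48990134 -1.38413665] [ 0.00475191 -0.18475156 -0.02913175]
```

```bash
(python3 -m pendant '[[[1,0,0,-0.001,0],[1,0,0,-0.002,0],[1,0,0,-0.002,0]]]'; python3 -m pendant '[[[1,0,0,-0.001,0],[1,0,0,-0.002,0],[1,0,0,-0.002,0]]]'; python3 -m pendant '[[[1,0,0,-0.001,0],[1,0,0,-0.002,0],[1,0,0,-0.002,0]]]') |grep -v rot; python3 -c "
from h import *
print(monitor.sense()['force'],monitor.sense()['wrist_torque'])"
```

```text
time_s: 12.75
eef_pos: [486.6, 53.6, 47.2]
force: [1.0, 0.3, -3.3]
grip_width: 0.382
time_s: 13.05
eef_pos: [486.8, 53.6, 45.6]
force: [-0.4, 0.3, 1.3]
grip_width: 0.381
time_s: 13.35
eef_pos: [486.8, 53.5, 43.5]
force: [-1.5, -0.2, 2.9]
grip_width: 0.383
[-1.49283191 -0.22152934  2.85548884] [0.00940654 0.31054376 0.06882652]
```

```bash
(python3 -m pendant '[[[1,0,0,-0.001,0],[1,0,0,-0.002,0],[1,0,0,-0.003,0],[1,0,0,-0.003,0]]]'; python3 -m pendant '[[[1,0,0,-0.001,0],[1,0,0,-0.002,0],[1,0,0,-0.003,0],[1,0,0,-0.003,0]]]'; python3 -m pendant '[[[1,0,0,-0.001,0],[1,0,0,-0.002,0],[1,0,0,-0.003,0],[1,0,0,-0.003,0]]]') |grep -v rot; python3 -c "
from h import *
print(monitor.sense()['force'],monitor.sense()['wrist_torque'])"
```

```text
time_s: 13.75
eef_pos: [486.8, 53.5, 40.3]
force: [-2.3, -0.1, 2.9]
grip_width: 0.384
time_s: 14.15
eef_pos: [486.8, 53.5, 37.4]
force: [-1.0, -0.6, 3.2]
grip_width: 0.382
time_s: 14.55
eef_pos: [486.8, 53.5, 34.4]
force: [-0.7, 0.1, 2.8]
grip_width: 0.381
[-0.69579141  0.089199    2.83393893] [ 0.01266306  0.29320873 -0.00044825]
```

```bash
(python3 -m pendant '[[[1,0,0,-0.001,0],[1,0,0,-0.002,0],[1,0,0,-0.003,0],[1,0,0,-0.003,0]]]'; python3 -m pendant '[[[1,0,0,-0.001,0],[1,0,0,-0.002,0],[1,0,0,-0.003,0],[1,0,0,-0.003,0]]]'; python3 -m pendant '[[[1,0,0,-0.0005,0],[1,0,0,-0.001,0],[1,0,0,-0.001,0]]]'; python3 -m pendant '[[[1,0,0,-0.0005,0],[1,0,0,-0.001,0],[1,0,0,-0.001,0]]]') |grep -v rot; python3 -c "
from h import *
print(monitor.sense()['force'],monitor.sense()['wrist_torque'])"
```

```text
time_s: 14.95
eef_pos: [486.8, 53.5, 31.4]
force: [-1.7, -0.2, 4.0]
grip_width: 0.384
time_s: 15.35
eef_pos: [486.7, 53.5, 28.4]
force: [-1.2, -0.2, 3.3]
grip_width: 0.385
time_s: 15.65
eef_pos: [486.7, 53.6, 27.5]
force: [-0.9, -0.1, 3.6]
grip_width: 0.382
time_s: 15.95
eef_pos: [486.8, 53.5, 26.5]
force: [-1.3, -0.2, 3.9]
grip_width: 0.383
[-1.27671164 -0.19434693  3.86817237] [-0.02629563  0.39166002 -0.00686078]
```

```bash
(python3 -m pendant '[[[1,0,0,-0.0005,0],[1,0,0,-0.001,0],[1,0,0,-0.001,0]]]'; python3 -m pendant '[[[1,0,0,-0.0005,0],[1,0,0,-0.001,0],[1,0,0,-0.001,0]]]') |grep -v rot; python3 -c "
from h import *
print(monitor.sense()['force'],monitor.sense()['wrist_torque'])"
```

```text
time_s: 16.25
eef_pos: [486.8, 53.5, 25.4]
force: [-1.0, 0.3, 4.2]
grip_width: 0.384
time_s: 16.55
eef_pos: [486.8, 53.5, 24.4]
force: [-1.3, 0.2, 3.5]
grip_width: 0.381
[-1.32447586  0.23329972  3.45710636] [ 0.01299039  0.28782785 -0.0149823 ]
```

```bash
(python3 -m pendant '[[[1,0,0,-0.0005,0],[1,0,0,-0.001,0],[1,0,0,-0.001,0]]]'; python3 -m pendant '[[[1,0,0,-0.0005,0],[1,0,0,-0.0005,0],[1,0,0,-0.0005,0]]]') |grep -v rot; python3 -c "
from h import *
print(monitor.sense()['force'],monitor.sense()['wrist_torque'])"
```

```text
time_s: 16.85
eef_pos: [486.8, 53.5, 23.6]
force: [-2.6, 0.7, 6.6]
grip_width: 0.378
time_s: 17.15
eef_pos: [486.8, 53.5, 23.3]
force: [-3.8, -0.2, 7.5]
grip_width: 0.381
[-3.83627127 -0.21844236  7.50662297] [-0.02828416  0.61231007  0.01761703]
```

```bash
(python3 -m pendant '[[[1,0,0,-0.0005,0],[1,0,0,-0.0007,0],[1,0,0,-0.0007,0]]]') |grep -v rot; python3 - <<'E'
from h import *
p,d=vision.capture("side")
cv2.imwrite("pics/g9.png",cv2.resize(p[110:230,210:330,::-1],None,fx=5,fy=5,interpolation=cv2.INTER_CUBIC))
E
```

```text
time_s: 17.45
eef_pos: [486.8, 53.6, 22.8]
force: [-4.1, -0.4, 10.9]
grip_width: 0.387
```

View pics/g9.png

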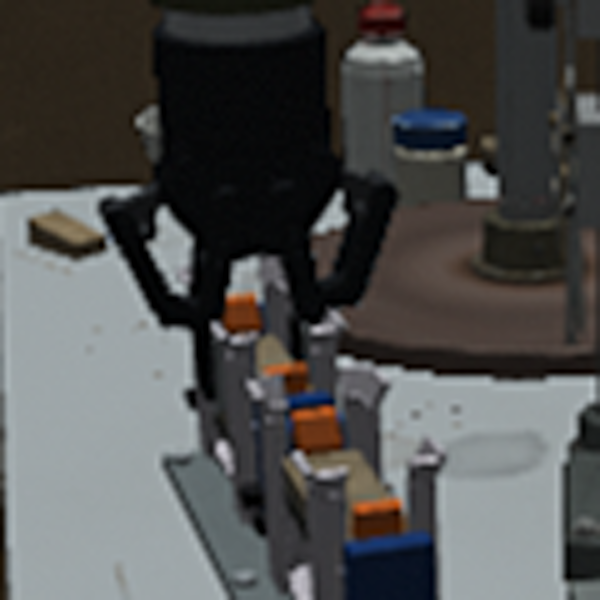

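The lips are over the stone, at the end stop. Easing off, releasing and retreating.

```bash
(python3 -m pendant '[[[1,0,0,0.001,0],[1,0,0,0.001,0],[0.2,0,0,0.001,0],[0,0,0,0.001,0],[-0.3,0,0,0.001,0],[-0.3,0,0,0.001,0],[-0.3,0,0,0.001,0],[-0.3,0,0,0.01,0],[-0.3,0,0,0.04,0],[-0.3,0,0,0.08,0],[-0.3,0,0,0.12,0],[-0.3,0,0,0.12,0]]]') |grep -v rot; python3 - <<'E'
from h import *
p,d=vision.capture("side")
cv2.imwrite("pics/g10.png",cv2.resize(p[110:230,210:330,::-1],None,fx=5,fy=5,interpolation=cv2.INTER_CUBIC))
W=cloud("side",d)
print([W[v,u].round(0).tolist() for u,v in ((263,179),(264,182),(284,207))])
E
```

```text
time_s: 18.7
eef_pos: [489.4, 53.3, 147.8]
force: [-0.4, 0.5, 0.1]
grip_width: 0.65
[[493.0, 74.0, 81.0], [493.0, 52.0, 81.0], [516.0, -101.0, 80.0]]
```

View pics/g10.png

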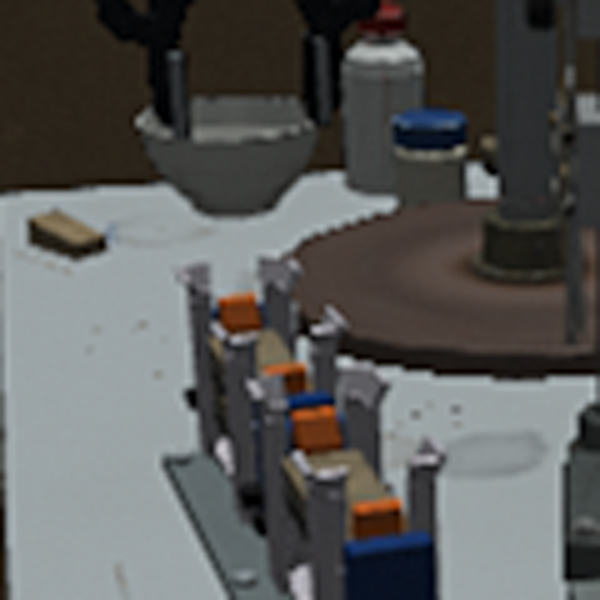

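Left stone stays under the lips (z≈80, matching the neighbour). Now stone A.

```bash
(python3 -m pendant '[[[-0.3,0,-0.05,0,0],[-0.3,0,-0.1,0,0],[-0.3,0.01,-0.15,0,2],[-0.3,0.02,-0.2,0,4.2],[-0.3,0.03,-0.25,0,4.2],[-0.3,0.04,-0.29,0,4.2],[-0.3,0.06,-0.33,0,4.2],[-0.3,0.08,-0.365,0,4.2],[-0.3,0.0904,-0.3823,0,4.2],[-0.3,0.0904,-0.3823,-0.05,4.2],[-0.3,0.0904,-0.3823,-0.1,4.2],[-0.3,0.0904,-0.3823,-0.135,4.2],[-0.3,0.0904,-0.3823,-0.135,4.2],[-0.3,0.0904,-0.3823,-0.135,4.2]]]'); python3 - <<'E'
from h import *
p,d=vision.capture("side")
cv2.imwrite("pics/g11.png",cv2.resize(p[210:340,280:420,::-1],None,fx=4.5,fy=4.5,interpolation=cv2.INTER_CUBIC))
p,d=vision.capture("top")
cv2.imwrite("pics/g12.png",cv2.resize(p[200:360,90:450,::-1],None,fx=2.2,fy=2.2,interpolation=cv2.INTER_CUBIC))
W=cloud("top",d); th=np.radians(6.0); ax=np.array([np.cos(th),np.sin(th)]); ay=np.array([-np.sin(th),np.cos(th)])
q=W[285:330,120:220].reshape(-1,3); q=q[(q[:,2]>72)&(q[:,2]<86)];a=np.c_[q[:,:2]@ax,q[:,:2]@ay,q[:,2]]
a=a[(abs(a[:,0]-492.4)<22)&(abs(a[:,1]-1)<38)]
print("left",a.mean(0),np.percentile(a[:,0],[3,97]),[np.median(a[(a[:,1]>l)&(a[:,1]<l+12),2]).round(1) for l in range(-36,36,12)])
E
```

```text
time_s: 20.15
eef_pos: [577.2, -328.9, 7.7]
ee_rot: [-0.0, 0.996, 0.09, -0.0]
force: [0.2, -0.6, 1.1]
grip_width: 0.652
left [492.22227044   1.42242581  80.82734688] [475.9221041  508.45588245] [np.float64(80.8), np.float64(80.9), np.float64(80.7), np.float64(80.9), np.float64(80.9), np.float64(81.0)]
```

View pics/g11.png

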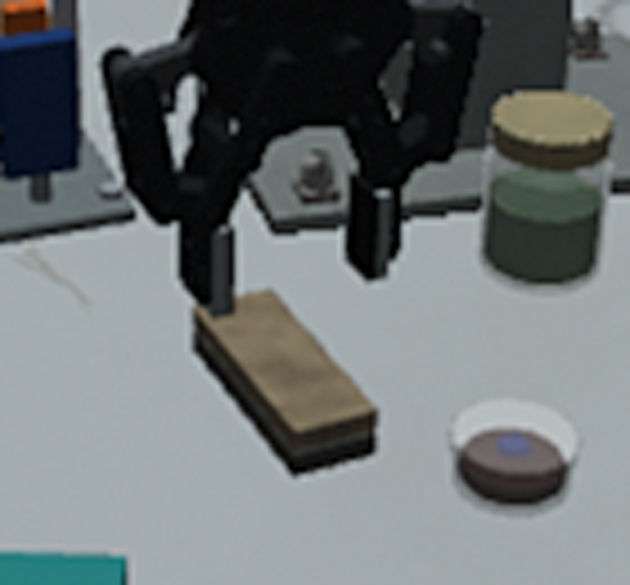

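View pics/g12.png

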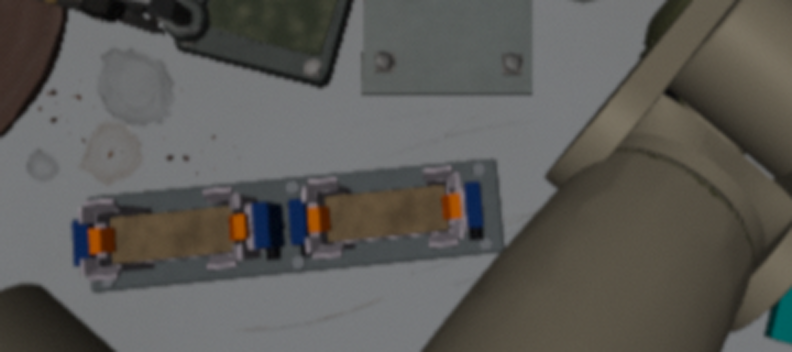

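```bash
python3 - <<'E'
from h import *
p,d=vision.capture("side"); W=cloud("side",d)
q=W[200:285,318:372].reshape(-1,3)
q=q[(q[:,2]>45)&(q[:,2]<62)&(abs(q[:,1]+330)<25)]
th=np.radians(10.27); ax=np.array([np.cos(th),np.sin(th)]); a=q[:,:2]@ax; c=np.array([577.2,-328.8])@ax
print("L",np.percentile(a[a<c],[2,98])-c,"R",np.percentile(a[a>c],[2,98])-c, "tip z",q[:,2].min())
E
```

```text
L [-38.77327405 -26.78196637] R [28.64770095 37.01940973] tip z 53.22787087370258
```

```bash
(python3 -m pendant '[[[-0.3,0,0,-0.015,0],[-0.3,0,0,-0.03,0],[-0.3,0,0,-0.041,0],[-0.3,0,0,-0.041,0],[-0.3,0,0,-0.041,0],[0,0,0,-0.041,0],[0.3,0,0,-0.041,0],[1,0,0,-0.041,0],[1,0,0,-0.041,0],[1,0,0,-0.041,0],[1,0,0,-0.041,0]]]' 70)
```

```text
time_s: 21.4
eef_pos: [577.6, -329.2, -32.7]
ee_rot: [0.001, 0.996, 0.09, 0.001]
force: [-0.7, 0.2, 5.8]
grip_width: 0.383
```

```bash
(python3 -m pendant '[[[1,0,0,0.01,0],[1,0,0,0.04,0],[1,0,0,0.08,0],[1,0,0,0.12,0],[1,0,0,0.16,0],[1,-0.02,0.02,0.17,0],[1,-0.05,0.04,0.17,0],[1,-0.073,0.07,0.17,-2],[1,-0.073,0.11,0.17,-4.2],[1,-0.073,0.15,0.17,-4.2],[1,-0.073,0.19,0.17,-4.2],[1,-0.073,0.22,0.17,-4.2],[1,-0.073,0.2268,0.16,-4.2],[1,-0.073,0.2268,0.13,-4.2],[1,-0.073,0.2268,0.12,-4.2],[1,-0.073,0.2268,0.12,-4.2],[1,-0.073,0.2268,0.12,-4.2]]]' 70); cat > m.py <<'E'
from h import *
import sys
zlo,zhi=float(sys.argv[1]),float(sys.argv[2]); name=sys.argv[3]
th=np.radians(6.05); ax=np.array([np.cos(th),np.sin(th)]); ay=np.array([-np.sin(th),np.cos(th)])
p,d=vision.capture("top"); cv2.imwrite(name,cv2.resize(p[250:360,180:370,::-1],None,fx=4.2,fy=4.2,interpolation=cv2.INTER_CUBIC)); np.save("topm.npy",d)
W=cloud("top",d); q=W[255:340,200:330].reshape(-1,3); A=np.c_[q[:,:2]@ax,q[:,:2]@ay,q[:,2]]
A=A[(A[:,2]>zlo)&(A[:,2]<zhi)&(abs(A[:,0]-492)<30)]
if len(A): print("z",np.median(A[:,2]),len(A),"ay",np.percentile(A[:,1],[1,3,97,99]).round(1))
for l in range(-206,-100,4):
    b=A[(A[:,1]>=l)&(A[:,1]<l+4)]
    if len(b)>5: print(l,len(b),b[:,0].min().round(1),b[:,0].max().round(1),np.median(b[:,2]).round(1))
s=monitor.sense();print(s['force'],s['wrist_torque'])
E
python3 m.py 130 170 pics/h1.png
```

```text
time_s: 23.1
eef_pos: [504.5, -102.6, 87.0]
ee_rot: [0.0, 0.999, 0.053, 0.0]
force: [0.0, -0.1, -1.3]
grip_width: 0.383
[ 0.38738423  0.20396847 -2.13262693] [-0.02847352 -0.00067019  0.019348  ]
```

View pics/h1.png

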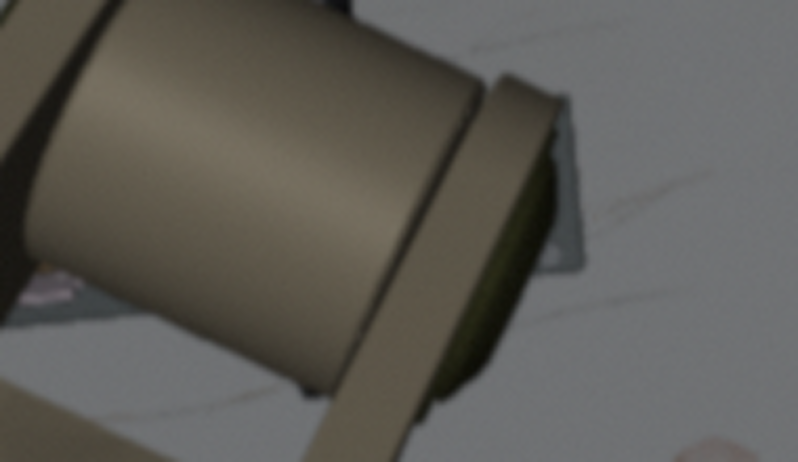

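```bash
cat > ms.py <<'E'
from h import *
import sys
th=np.radians(6.05); ax=np.array([np.cos(th),np.sin(th)]); ay=np.array([-np.sin(th),np.cos(th)])
p,d=vision.capture("side"); W=cloud("side",d); np.save("sidem.npy",d)
cv2.imwrite(sys.argv[1],cv2.resize(p[130:250,225:345,::-1],None,fx=5,fy=5,interpolation=cv2.INTER_CUBIC))
W=W.reshape(-1,3); A=np.c_[W[:,:2]@ax,W[:,:2]@ay,W[:,2]]
hsv=cv2.cvtColor(p,cv2.COLOR_RGB2HSV).reshape(-1,3)
A=A[(abs(A[:,0]-492)<40)&(A[:,1]>-225)&(A[:,1]<-90)]
for z in range(88,156,4):
    b=A[(A[:,2]>=z)&(A[:,2]<z+4)&(A[:,1]<-180)]
    if len(b)>2: print(z,len(b),"ax",np.percentile(b[:,0],[2,98]).round(1),"ay",np.percentile(b[:,1],[3,25,50]).round(1))
s=monitor.sense();print(s['eef_pos'],s['force'],s['wrist_torque'])
E
python3 ms.py pics/h2.png
```

```text
88 48 ax [466.8 512.7] ay [-212.8 -209.7 -207.2]
92 56 ax [467.1 512.1] ay [-211.6 -209.3 -206.7]
96 35 ax [466.7 512.8] ay [-211.  -207.4 -206.2]
100 24 ax [466.4 512.7] ay [-210.1 -207.2 -206.2]
104 21 ax [466.4 514.5] ay [-209.9 -208.3 -207.5]
108 30 ax [463.4 516. ] ay [-211.3 -209.8 -208.5]
112 46 ax [462.6 518.4] ay [-212.1 -210.3 -206.8]
120 22 ax [475.7 508. ] ay [-200.2 -199.1 -198.5]
124 38 ax [474.3 507. ] ay [-200.6 -198.9 -198.1]
128 37 ax [473.9 504.6] ay [-201.1 -199.4 -198.4]
132 39 ax [474.8 506.2] ay [-200.2 -199.5 -198.5]
136 36 ax [474.3 506.4] ay [-200.6 -199.2 -198.7]
140 83 ax [475.  507.1] ay [-199.8 -196.8 -191.7]
[ 504.75402992 -102.57360255   87.34448773] [ 0.08132432 -0.44849472 -1.70885412] [-0.03415133 -0.01617209 -0.00301783]
```

View pics/h2.png

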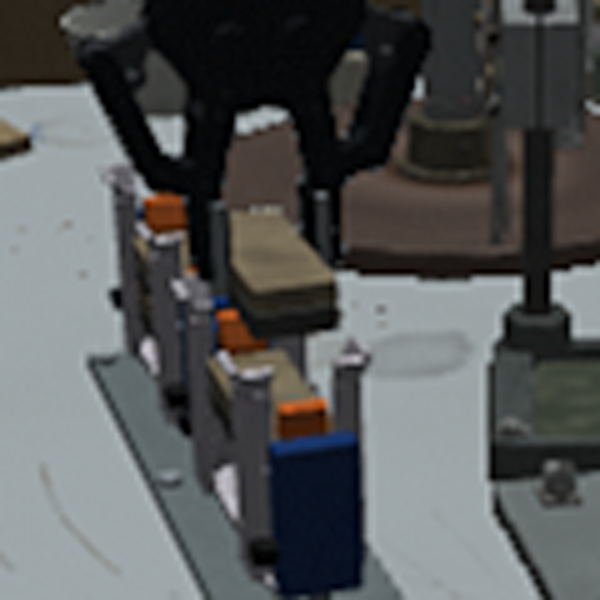

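```bash
python3 - <<'E'
from h import *
th=np.radians(6.05); ax=np.array([np.cos(th),np.sin(th)]); ay=np.array([-np.sin(th),np.cos(th)])
for f,off in(("side2.npy",0),("sidem.npy",-156)):
    W=cloud("side",np.load(f)).reshape(-1,3); A=np.c_[W[:,:2]@ax,W[:,:2]@ay-off,W[:,2]]
    A=A[(abs(A[:,0]-492)<30)&(abs(A[:,1])<70)]
    for z in range(88,156,4):
        b=A[(A[:,2]>=z)&(A[:,2]<z+4)&(A[:,1]<-24)]
        if len(b)>2: print(f,z,len(b),"ax",np.percentile(b[:,0],[2,98]).round(1),"ay",np.percentile(b[:,1],[3,25,50]).round(1))
    b=A[(A[:,2]>139)&(A[:,2]<165)]; print(np.percentile(b[:,1],[1,50,99]))
# predicted pixels, stone top front corners at TCP-based center, now
for c in (-155.0,-152):
  for s in(-17,17):
    for e in(-45,45):
        P=(490.7+s+0)*ax+(c+e)*ay; print(c,s,e,np.round((np.array(w2px("side",(*P,142)))-[225,130]+.5)*5))
E
```

```text
side2.npy 88 35 ax [466.5 511.3] ay [-69.5 -62.8 -54.8]
side2.npy 92 29 ax [466.6 512.4] ay [-56.9 -53.2 -50.7]
side2.npy 96 35 ax [466.9 512.8] ay [-55.9 -51.1 -50. ]
side2.npy 100 21 ax [466.9 511.6] ay [-53.6 -50.9 -50. ]
side2.npy 104 16 ax [466.4 512.7] ay [-53.6 -51.9 -51.3]
side2.npy 108 19 ax [465.3 514.7] ay [-54.  -53.1 -51.6]
side2.npy 112 35 ax [462.6 517.7] ay [-57.  -55.5 -51.3]
side2.npy 116 4 ax [463.9 503.5] ay [-56.9 -55.1 -54.4]
side2.npy 132 24 ax [476.4 507.9] ay [-47.5 -46.4 -44.4]
side2.npy 136 33 ax [476.4 509. ] ay [-47.3 -45.7 -44.9]
side2.npy 140 31 ax [476.6 508.6] ay [-46.3 -45.2 -44.2]
side2.npy 144 29 ax [476.4 509.8] ay [-47.  -45.7 -44.6]
side2.npy 148 32 ax [476.7 510.4] ay [-47.8 -45.2 -44.4]
side2.npy 152 50 ax [477.  509.2] ay [-47.4 -41.6 -36.8]
[-47.3602107  -11.00002275  40.03701305]
sidem.npy 88 49 ax [466.8 512.7] ay [-63.1 -53.8 -51.4]
sidem.npy 92 56 ax [467.1 512.1] ay [-55.6 -53.3 -50.7]
sidem.npy 96 35 ax [466.7 512.8] ay [-55.  -51.4 -50.2]
sidem.npy 100 24 ax [466.4 512.7] ay [-54.1 -51.2 -50.2]
sidem.npy 104 21 ax [466.4 514.5] ay [-53.9 -52.3 -51.5]
sidem.npy 108 30 ax [463.4 516. ] ay [-55.3 -53.8 -52.5]
sidem.npy 112 46 ax [462.6 518.4] ay [-56.1 -54.3 -50.8]
sidem.npy 120 22 ax [475.7 508. ] ay [-44.2 -43.1 -42.5]
sidem.npy 124 38 ax [474.3 507. ] ay [-44.6 -42.9 -42.1]
sidem.npy 128 37 ax [473.9 504.6] ay [-45.1 -43.4 -42.4]
sidem.npy 132 39 ax [474.8 506.2] ay [-44.2 -43.5 -42.5]
sidem.npy 136 36 ax [474.3 506.4] ay [-44.6 -43.2 -42.7]
sidem.npy 140 83 ax [475.  507.1] ay [-43.8 -40.8 -35.7]
[-43.74004841  -7.32912623  42.33577422]
-155.0 -17 -45 [248. 290.]
-155.0 -17 45 [195. 216.]
-155.0 17 -45 [336. 279.]
-155.0 17 45 [276. 207.]
-152 -17 -45 [246. 287.]
-152 -17 45 [193. 213.]
-152 17 -45 [334. 277.]
-152 17 45 [274. 204.]
```

```bash
(python3 -m pendant '[[[1,-0.0007,-0.0007,0,0],[1,-0.0007,-0.0007,-0.004,0],[1,-0.0007,-0.0007,-0.008,0],[1,-0.0007,-0.0007,-0.01,0],[1,-0.0007,-0.0007,-0.01,0]]]'; python3 -m pendant '[[[1,0,0,-0.002,0],[1,0,0,-0.004,0],[1,0,0,-0.006,0],[1,0,0,-0.006,0],[1,0,0,-0.006,0]]]')|grep -v rot; python3 ms.py pics/h3.png
```

```text
time_s: 23.7
eef_pos: [503.3, -102.6, 75.9]
force: [0.6, -0.6, -1.5]
grip_width: 0.381
time_s: 24.2
eef_pos: [503.5, -102.7, 70.3]
force: [-0.3, -0.1, -0.9]
grip_width: 0.383
88 48 ax [467.1 512.7] ay [-216.7 -210.4 -207.4]
92 49 ax [467.  512.1] ay [-211.7 -209.6 -206.4]
96 38 ax [467. 513.] ay [-210.9 -207.3 -205.8]
100 26 ax [466.6 513.4] ay [-208.8 -207.2 -206. ]
104 41 ax [466.  513.4] ay [-208.7 -206.8 -203.7]
108 61 ax [466.6 515.4] ay [-211.  -208.5 -200.4]
112 84 ax [462.6 518. ] ay [-212.2 -207.1 -199.1]
116 34 ax [472.9 504.7] ay [-200.4 -199.2 -198.7]
120 42 ax [473.4 505.4] ay [-201.1 -199.8 -198.7]
124 70 ax [474.3 505.9] ay [-200.1 -197.1 -190.5]
[ 503.5112478  -102.69030544   70.36536277] [ 0.3585032  -0.13920523 -2.68611314] [ 0.00749401 -0.01357886  0.02049275]
```

View pics/h3.png

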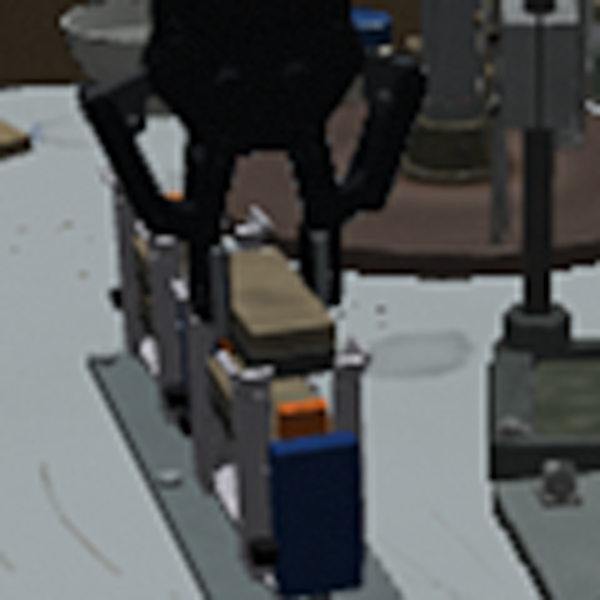

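```bash
(python3 -m pendant '[[[1,0,0,-0.002,0],[1,0,0,-0.004,0],[1,0,0,-0.005,0],[1,0,0,-0.005,0]]]';python3 -m pendant '[[[1,0,0,-0.001,0],[1,0,0,-0.002,0],[1,0,0,-0.003,0],[1,0,0,-0.003,0]]]'; python3 -m pendant '[[[1,0,0,-0.001,0],[1,0,0,-0.002,0],[1,0,0,-0.003,0],[1,0,0,-0.003,0]]]')|grep -v rot; python3 -c "
from h import *
print(monitor.sense()['force'],monitor.sense()['wrist_torque'])"
```

```text
time_s: 24.65
eef_pos: [503.3, -102.6, 65.1]
force: [-0.2, 0.4, -1.4]
grip_width: 0.382
time_s: 25.05
eef_pos: [503.4, -102.6, 62.2]
force: [-0.5, -0.1, -1.4]
grip_width: 0.384
time_s: 25.45
eef_pos: [503.4, -102.6, 59.1]
force: [0.1, 0.2, -0.5]
grip_width: 0.38
[ 0.08811852  0.22297668 -0.51910044] [ 0.04403507 -0.02015959  0.03509002]
```

```bash
(python3 -m pendant '[[[1,0,0,-0.001,0],[1,0,0,-0.002,0],[1,0,0,-0.002,0]]]'; python3 -m pendant '[[[1,0,0,-0.001,0],[1,0,0,-0.002,0],[1,0,0,-0.002,0]]]'; python3 -m pendant '[[[1,0,0,-0.001,0],[1,0,0,-0.002,0],[1,0,0,-0.002,0]]]')|grep -v rot; python3 -c "
from h import *
print(monitor.sense()['force'],monitor.sense()['wrist_torque'])"
```

```text
time_s: 25.75
eef_pos: [503.6, -102.8, 57.3]
force: [0.9, -1.1, -0.8]
grip_width: 0.38
time_s: 26.05
eef_pos: [503.6, -102.6, 55.3]
force: [1.1, 0.7, 0.6]
grip_width: 0.386
time_s: 26.35
eef_pos: [503.5, -102.7, 53.3]
force: [0.6, 0.4, -0.1]
grip_width: 0.382
[ 0.56729019  0.38354085 -0.07084698] [ 0.02937017 -0.08698068 -0.00532546]
```

```bash
(python3 -m pendant '[[[1,0,0,-0.001,0],[1,0,0,-0.002,0],[1,0,0,-0.002,0]]]'; python3 -m pendant '[[[1,0,0,-0.001,0],[1,0,0,-0.002,0],[1,0,0,-0.002,0]]]'; python3 -m pendant '[[[1,0,0,-0.001,0],[1,0,0,-0.002,0],[1,0,0,-0.002,0]]]'; python3 -m pendant '[[[1,0,0,-0.001,0],[1,0,0,-0.002,0],[1,0,0,-0.002,0]]]')|grep -v rot; python3 -c "
from h import *
print(monitor.sense()['force'],monitor.sense()['wrist_torque'])"
```

```text
time_s: 26.65
eef_pos: [503.5, -102.7, 51.2]
force: [1.1, 0.3, 1.1]
grip_width: 0.379
time_s: 26.95
eef_pos: [503.3, -102.5, 48.9]
force: [-0.3, -0.4, -2.1]
grip_width: 0.38
time_s: 27.25
eef_pos: [503.3, -102.6, 47.0]
force: [1.6, -0.1, -1.9]
grip_width: 0.383
time_s: 27.55
eef_pos: [503.5, -102.7, 45.5]
force: [-1.3, -0.1, 1.6]
grip_width: 0.381
[-1.33381907 -0.06688418  1.59807799] [-0.02067239  0.2379886  -0.01431622]
```

```bash
(python3 -m pendant '[[[1,0,0,-0.001,0],[1,0,0,-0.002,0],[1,0,0,-0.003,0],[1,0,0,-0.004,0],[1,0,0,-0.004,0]]]'; python3 -m pendant '[[[1,0,0,-0.001,0],[1,0,0,-0.002,0],[1,0,0,-0.003,0],[1,0,0,-0.004,0],[1,0,0,-0.004,0]]]'; python3 -m pendant '[[[1,0,0,-0.001,0],[1,0,0,-0.002,0],[1,0,0,-0.003,0],[1,0,0,-0.004,0],[1,0,0,-0.004,0]]]'; python3 -m pendant '[[[1,0,0,-0.001,0],[1,0,0,-0.002,0],[1,0,0,-0.003,0],[1,0,0,-0.004,0],[1,0,0,-0.004,0]]]')|grep -v rot; python3 -c "
from h import *
print(monitor.sense()['force'],monitor.sense()['wrist_torque'])"
```

```text
time_s: 28.05
eef_pos: [503.5, -102.7, 41.3]
force: [-1.6, 0.2, 2.6]
grip_width: 0.385
time_s: 28.55
eef_pos: [503.5, -102.7, 37.3]
force: [-1.4, -0.6, 3.9]
grip_width: 0.379
time_s: 29.05
eef_pos: [503.5, -102.7, 33.2]
force: [-0.9, -0.3, 4.3]
grip_width: 0.382
time_s: 29.55
eef_pos: [503.5, -102.7, 29.3]
force: [-2.2, 0.6, 5.1]
grip_width: 0.384
[-2.17755657  0.61598618  5.10194552] [ 0.01558284  0.22794001 -0.03148913]
```

```bash
(python3 -m pendant '[[[1,0,0,-0.001,0],[1,0,0,-0.002,0],[1,0,0,-0.002,0]]]'; python3 -m pendant '[[[1,0,0,-0.0005,0],[1,0,0,-0.001,0],[1,0,0,-0.001,0]]]'; python3 -m pendant '[[[1,0,0,-0.0005,0],[1,0,0,-0.001,0],[1,0,0,-0.001,0]]]')|grep -v rot; python3 -c "
from h import *
print(monitor.sense()['force'],monitor.sense()['wrist_torque'])"
```

```text
time_s: 29.85
eef_pos: [503.5, -102.7, 27.3]
force: [-2.4, 0.1, 4.5]
grip_width: 0.378
time_s: 30.15
eef_pos: [503.5, -102.7, 26.3]
force: [-1.4, -0.1, 4.0]
grip_width: 0.381
time_s: 30.45
eef_pos: [503.5, -102.6, 25.2]
force: [-1.7, 0.4, 3.2]
grip_width: 0.377
[-1.72876855  0.36154789  3.16028281] [0.00074925 0.2357923  0.0278613 ]
```

```bash
(python3 -m pendant '[[[1,0,0,-0.0005,0],[1,0,0,-0.001,0],[1,0,0,-0.001,0]]]')|grep -v rot
```

```text
time_s: 30.75
eef_pos: [503.5, -102.7, 24.2]
force: [-1.7, -0.5, 3.9]
grip_width: 0.382
```

```bash
(python3 -m pendant '[[[1,0,0,-0.0005,0],[1,0,0,-0.001,0],[1,0,0,-0.001,0]]]')|grep -v rot
```

```text
time_s: 31.05
eef_pos: [503.5, -102.7, 23.6]
force: [-3.0, 1.3, 7.9]
grip_width: 0.386
```

```bash
(python3 -m pendant '[[[1,0,0,-0.0004,0],[1,0,0,-0.0007,0],[1,0,0,-0.0007,0]]]')|grep -v rot; python3 ms.py pics/h4.png | tail -1
```

```text
time_s: 31.35
eef_pos: [503.5, -102.7, 23.1]
force: [-3.0, 0.8, 10.6]
grip_width: 0.378
[ 503.52192601 -102.70761733   23.12503475] [-3.41987438  0.75390794  9.68487534] [0.12568932 0.71171583 0.02235699]
```

View pics/h4.png

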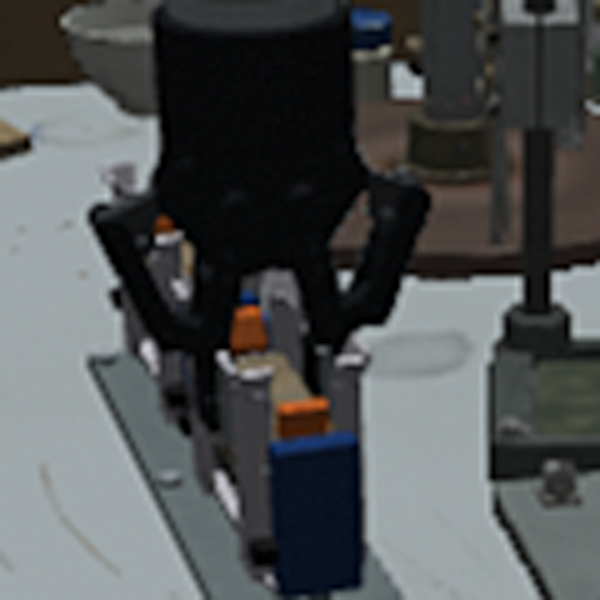

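Stone is under both lips, at the end stop. Release, retreat and move away for the final check.

```bash
(python3 -m pendant '[[[1,0,0,0.001,0],[1,0,0,0.001,0],[0.2,0,0,0.001,0],[0,0,0,0.001,0],[-0.3,0,0,0.001,0],[-0.3,0,0,0.001,0],[-0.3,0,0,0.001,0],[-0.3,0,0,0.01,0],[-0.3,0,0,0.04,0],[-0.3,0,0,0.08,0],[-0.3,0,0,0.12,0],[-0.3,0,0,0.12,0],[-0.3,-0.05,-0.05,0.14,0],[-0.3,-0.08,-0.1,0.14,0],[-0.3,-0.1,-0.15,0.14,0],[-0.3,-0.1,-0.2,0.14,0],[-0.3,-0.1,-0.25,0.14,0],[-0.3,-0.1,-0.25,0.14,0],[-0.3,-0.1,-0.25,0.14,0],[-0.3,-0.1,-0.25,0.14,0]]]') |grep -v rot; python3 - <<'E'
from h import *
p,d=vision.capture("top"); cv2.imwrite("pics/f1.png",p[:,:,::-1])
cv2.imwrite("pics/f2.png",cv2.resize(p[260:345,110:330,::-1],None,fx=3.6,fy=3.6,interpolation=cv2.INTER_CUBIC))
W=cloud("top",d); th=np.radians(6.05); ax=np.array([np.cos(th),np.sin(th)]); ay=np.array([-np.sin(th),np.cos(th)])
for n,c in(("L",1),("R",-155)):
    q=W[255:340,110:330].reshape(-1,3); q=q[(q[:,2]>70)&(q[:,2]<92)];a=np.c_[q[:,:2]@ax,q[:,:2]@ay,q[:,2]]
    a=a[(abs(a[:,0]-492.4)<22)&(abs(a[:,1]-c)<38)]
    print(n,np.percentile(a[:,0],[3,97]),[np.median(a[(a[:,1]>l)&(a[:,1]<l+12),2]).round(1) for l in range(c-37,c+35,12)])
s,_=vision.capture("side"); cv2.imwrite("pics/f3.png",cv2.resize(s[130:330,210:460,::-1],None,fx=3,fy=3,interpolation=cv2.INTER_CUBIC))
for nm,(u0,u1,v0,v1) in dict(jar=(335,380,155,205),can=(415,448,165,200),gem=(412,450,206,242)).items():
    sub=W[v0:v1,u0:u1].reshape(-1,3); m=sub[:,2]>10
    print(nm,np.nanmin(sub[m],0).round(),np.nanmax(sub[m],0).round())
E
```

```text
time_s: 33.4
eef_pos: [403.2, -352.6, 162.3]
force: [-0.6, 0.3, -0.1]
grip_width: 0.649
L [475.81990364 508.7212027 ] [np.float64(80.8), np.float64(81.2), np.float64(80.8), np.float64(80.7), np.float64(80.9), np.float64(80.9)]
R [476.21849329 508.42500041] [np.float64(79.3), np.float64(79.5), np.float64(79.5), np.float64(79.6), np.float64(79.5), np.float64(79.7)]
jar [ 684. -281.   10.] [ 734. -232.   74.]
can [ 694. -405.   10.] [ 728. -372.   55.]
gem [ 622. -415.   12.] [ 666. -371.   26.]
```

View pics/f2.png

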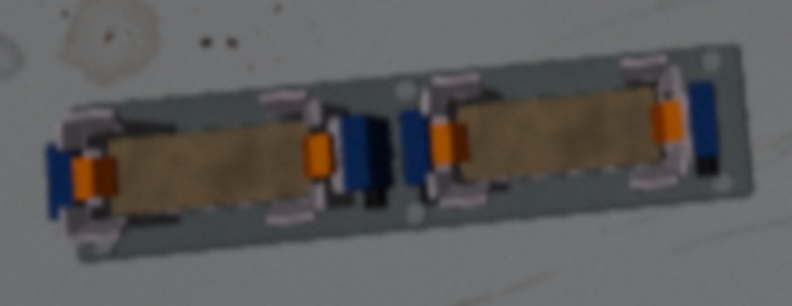

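View pics/f3.png

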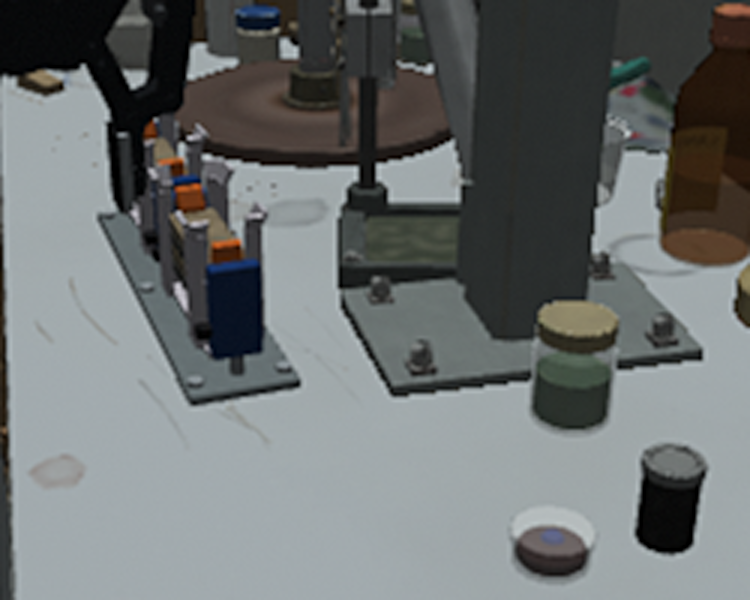

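Both stones are level and centred, with the orange lips over their tops. The bystanders have not moved and the gripper is clear, so I'm handing in.

```bash
python3 -c "
from rig import order
print(order.finish_job())"
```

```text
the job is handed in; nothing more can be done
None
```

Both loose stones are in the magazine, one per bay, each seated under its two orange lips, and the job is handed in at about 33 s. No verdict was reported.

- **How they went in:** The stone nearer the robot went into the left bay and the farther one into the right. I pressed each slowly until the force climbed steeply at the end stop, then eased back and let go.
- **Force:** The highest reading was about 11 N, or about 13 N on the magazine after allowing for the carried stone's weight. The limit is 25 N.
- **Last checks:** The top camera showed both stones level, with tops at about z = 81 mm (left) and 79.5 mm (right). Across the bays they are within about 0.5 mm of centre. The jar, gem box and film can are where they were to within about 1 mm, and the gripper is clear.

Some things failed or disagreed on the way:
- **First grasp missed:** The real fingertips sit about 42 mm short of the reported tool point. I measured this with the side camera and corrected for it.
- **Table contact:** On the second try the fingers pressed the table with about 16 N, so I raised them 6 mm and gripped again.
- **Bay position:** Over the left bay, the arm's reading and the cameras differed by about 3 mm. I went by where the cameras showed the stone relative to the guides.
- **Follower force:** It read about 5 to 7 N net in both bays, at or slightly below the stated 6 to 11 N.

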